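Change the load of the air-drying rack

ROBOT

A 6-joint arm with a two-finger parallel gripper is mounted at the origin on a cart in front of the work surface, level with it; the furniture and walls round the work are solid. World frame = base frame: x ahead of the robot, y to its left, z up, the work surface at z = 0. Lengths are in m, angles in rad, forces in N, time in s.
With the tool pointing down it reaches from about 0.35 to 0.975 m from the base axis. Payload 4.9 kg.
Tool frame: the origin (TCP) lies midway between the tips of the shut fingers; the grasp point (between the pads) lies 19 mm behind it; z points along the fingers, y is the line along which they close (so a half turn about z gives the same grasp; the last joint's range is limited). The gripper opens to 85 mm and grips with 20 to 120 N. Pads are 22 mm wide; open, the fingers measure 114 mm over their backs; the gripper's body (76 mm by 85 mm) begins 54 mm behind the grasp point. The pads swing forward as they close: fully open they stand 13 mm farther back than shut.
Start: joints at [1.041, 0.053, 1.613, -0, 1.476, -0.119], TCP at [0.25, 0.573, 0.231] pointing down, gripper open.
Joint ranges: [-3.01, 3.01], [-1.01, 2.22], [0.06, 2.58], [-1.02, 4.17], [0.09, 2.62], [-3.14, 3.14]. Speed limits (rad/s): [2.57, 2.57, 3.14, 3.14, 3.14, 3.14].

INTERFACE

Orientations are given as a 3x3 rotation matrix whose columns are the frame's x, y, z axes.
In Python, from rig import env, grab_frame, calibration, spot_in, cut_out gives the robot as it stands. The module is installed in compiled form; this text tells all that it offers.
- The arm moves only by the tool jog_arm, never from a script. Its argument "targets" is a list that holds one entry, the list of rows, each a list of 4 numbers: the shift along the tool's x, y, z scaled (see below), then the turn about the tool's z scaled (see below). In form: [[[dx, dy, dz, roll], ...]]. A call has 1 to 12 rows; each row is the pose to reach, as a shift and turn from the pose commanded when the call began, along the tool's axes at that moment, turning the shorter way round; what a row does not reach only later rows make up. The controller multiplies each number of a shift by 300 mm and each number of a turn by 180 degrees. A row lasts 1/12 s, in which the tool goes at most 41.7 mm and 7.16 degrees, less where a joint would pass 70% of its speed; a pose out of reach is approached as far as the arm can. A call with a number of a shift or a turn outside -1 to 1 is refused whole. A call with a gripper value outside its range is refused whole. "hand" is the closure, from 0 (fully open) to 1 (shut), set as the call begins (left out, the last holds). The fingers move at their own pace and stop on an object; "squeeze" is the grip in N (left out, the last holds). Time passes only in rows, so rows that repeat a pose let the fingers close. It gives the time, the measured TCP pose, the force, the opening and the grip force at its end, in the units of the state.
- env.read_state(): the state, without advancing time (a new reading comes with each control period).
- grab_frame(name): name is "scene" or "side" or "wrist"; returns the picture (480x640x3 uint8, red, green, blue); there is no depth.
- calibration(name): a dict with "camera_matrix" (3x3 intrinsics, pixels), "cam_to_world" (4x4, takes a point from camera to world coordinates). Camera axes: x right, y up, looking along -z (the intrinsics and any distortion apply to the point x, -y, -z); pixel columns grow to the right and rows downward; lengths in m; the calibration is good to about 2 mm. A picture is of the moment at which its call begins: read the wrist's pose just before it. calibration takes no time and is no camera call; for the wrist camera it gives the pose at the moment of the call.
- env.sign_off(): hands the job in; it is judged then, once.
Trained networks look in the newest picture that a camera, given by its name, has taken for a name from the list of things; names that differ only in an ending like _2 or _b are one class to them, and where a whole thing is asked for, a point or a joint stands for the part that bears it (a point fixed in the world has none). Each returns a list of dicts, best first, with "confidence" (0 to 1); they miss things now and then, are a little off and sometimes report something else, mostly with a low value. They report only what shows in the picture. A call takes as long as a camera call.
- spot_in(query, camera): "uv" ([column, row] in pixels, amid what is visible of it).
- cut_out(query, camera): "region" (480x640 bool, what is visible of it) and "uv" ([column, row] in pixels, amid what is visible of it).
The state is a dict: "t": time; "qpos": joint angles; "joint_vel": joint speeds; "effort": joint torques, N m; "tcp_pos": TCP position; "ee_rot": TCP orientation; "ft_force": force on the tool from outside, world axes, zero at the start; "ft_torque": the same for the moment, N m; "grip_width": finger opening in m; "gripper_force": force on a finger pad.
Only numpy, scipy, OpenCV 4.12 (cv2) and the standard library are available. Lean on these libraries where they do the work, as an engineer would, in place of code of your own. Each camera call takes 0.05 s, during which the arm holds its last target. There are 200 camera calls.

TASK

The air-drying rack is blowing on two plaster tiles that are dry by now. Shut the air off fully at the ball valve, lay the two dry tiles flat and side by side on the bare plywood board, and lean every damp tile from the white casting board on the rack in their place, foot on the ledge behind the lip, length up the slope, back against both rails. Handle tiles only while the air is shut; when all of them are in place, open the valve fully again, to its stop, and leave the cup, the sanding block and the marker where they are.

Things in the scene. Friction and masses are not known exactly. Their poses are not given: they have to be found in the camera images.
- drying_rack: air-drying rack fixed to the bench: plywood base, steel ledge, two rails behind it, copper blow pipe, ball valve. Origin under the base (z = 0); x from ledge to rails, y along the ledge to the valve end, z up. A tile leaning at 45 deg, lower back edge on the ledge, has its centre at x = -5, z = 80 mm here, anywhere from y = -120 to 120 mm (three fit, 85 mm apart)
- ledge_mid (a point): middle of the ledge, 40 mm above the bench: the line (along the rack's y) on which the tiles' lower back edges rest. Its lip is 9 mm in front of this line, 8 mm high; the rails (10 mm rods) touch the backs 23 and 85 mm up the slope, and between them the space behind the backs is open for 30 mm; ledge and rails are 296 mm long
- valve_axis (a point): upright turning axis of the valve handle, at the height of the middle of its grip, 96 mm above the bench
- valve_handle (a joint): lever of the ball valve, rad: 0 = shut, handle straight across the pipe, pointing to the rack's -x (towards the robot); 1.571 = fully open, in line with the pipe, pointing away from the rack (its +y). Hard stops at both ends; stays where it is left; needs about 0.25 N m, 4 N at the grip; left somewhat or fully open (0.9 to 1.571) at the start
- handle_grip (a point): middle of the handle's black sleeve, which is 58 mm long (33 to 91 mm from the axis), 14 mm wide and 16 mm high; this point is 62 mm from the axis. 25 mm are free beside and 20 mm under the sleeve
- plywood_board: bare plywood board 210 (its x) x 130 (its y) x 9 mm, fixed to the bench, for the dry tiles; origin in the middle of its underside
- casting_board: white plastic board 270 (its x) x 130 (its y) x 6 mm, fixed to the bench, on which the damp tiles lie at the start; origin in the middle of its underside
- dry1_mid (a point): plaster tile 100 x 50 x 14 mm, its length along its own x, width along y, thickness along z; this point is its very centre. A dry one (110 g): leans on the rack at the start
- dry2_mid (a point): plaster tile 100 x 50 x 14 mm, its length along its own x, width along y, thickness along z; this point is its very centre. A dry one (110 g): leans on the rack at the start
- damp1_mid (a point): plaster tile 100 x 50 x 14 mm, its length along its own x, width along y, thickness along z; this point is its very centre. A damp one (90 to 155 g): lies flat on the casting board at the start, loose, so it can be pushed or dragged aside; None when absent
- damp2_mid (a point): plaster tile 100 x 50 x 14 mm, its length along its own x, width along y, thickness along z; this point is its very centre. A damp one (90 to 155 g): lies flat on the casting board at the start, loose, so it can be pushed or dragged aside; None when absent
- damp3_mid (a point): plaster tile 100 x 50 x 14 mm, its length along its own x, width along y, thickness along z; this point is its very centre. A damp one (90 to 155 g): lies flat on the casting board at the start, loose, so it can be pushed or dragged aside; None when absent
- mixing_cup: clear mixing cup, 69 mm wide, 88 mm high, a bystander; origin under its centre
- sanding_block: cork sanding block 61 x 110 x 30 mm, a bystander; origin under its centre
- marker: marker pen, 134 mm long, a bystander; origin under its centre

How it is judged:
On the way, in this order (a step that is already met when the one before it is completed fails the run):
1. the valve is shut, handle across the pipe (within 5 degrees) (value of joint valve_handle below 0.087 rad), for 0.2 s.
2. with the valve still shut, both dry tiles lie on the plywood board and every damp tile leans on the rack (value of joint valve_handle below 0.15 rad and x of damp1_mid in the frame of drying_rack between -0.0146 and 0.0054 m and z of damp1_mid in the frame of drying_rack between 0.0723 and 0.0883 m and y of damp1_mid in the frame of drying_rack between -0.13 and 0.13 m and angle between the z axis of damp1_mid and the z axis of drying_rack, either way round between 0.665 and 0.905 rad and angle between the y axis of each of damp1_mid, damp2_mid, damp3_mid and the y axis of drying_rack, either way round below 0.17 rad and x of damp2_mid in the frame of drying_rack between -0.0146 and 0.0054 m and z of damp2_mid in the frame of drying_rack between 0.0723 and 0.0883 m and y of damp2_mid in the frame of drying_rack between -0.13 and 0.13 m and angle between the z axis of damp2_mid and the z axis of drying_rack, either way round between 0.665 and 0.905 rad and x of damp3_mid in the frame of drying_rack between -0.0146 and 0.0054 m and z of damp3_mid in the frame of drying_rack between 0.0723 and 0.0883 m and y of damp3_mid in the frame of drying_rack between -0.13 and 0.13 m and angle between the z axis of damp3_mid and the z axis of drying_rack, either way round between 0.665 and 0.905 rad and x of dry1_mid in the frame of plywood_board between -0.095 and 0.095 m and y of dry1_mid in the frame of plywood_board between -0.055 and 0.055 m and z of dry1_mid in the frame of plywood_board between 0.011 and 0.021 m and angle between the z axis of each of dry1_mid, dry2_mid and the z axis of plywood_board, either way round below 0.1 rad and x of dry2_mid in the frame of plywood_board between -0.095 and 0.095 m and y of dry2_mid in the frame of plywood_board between -0.055 and 0.055 m and z of dry2_mid in the frame of plywood_board between 0.011 and 0.021 m), for 0.3 s.
3. the valve is fully open again (within 5 degrees of its stop) (value of joint valve_handle above 1.484 rad), for 0.2 s.
At the end, for the whole second after the job is handed in: Valve within 5 deg of its open stop; every damp tile leaning on the rack, centre within 10 mm (x), 8 mm (z) of its seat, slope 45 +-7 deg, square to the ledge within 10 deg; both dry tiles flat (6 deg) directly on the plywood board, centres within 95 mm (board x), 55 mm (y) of its middle (value of joint valve_handle above 1.484 rad and x of damp1_mid in the frame of drying_rack between -0.0146 and 0.0054 m and z of damp1_mid in the frame of drying_rack between 0.0723 and 0.0883 m and y of damp1_mid in the frame of drying_rack between -0.13 and 0.13 m and angle between the z axis of damp1_mid and the z axis of drying_rack, either way round between 0.665 and 0.905 rad and angle between the y axis of each of damp1_mid, damp2_mid, damp3_mid and the y axis of drying_rack, either way round below 0.17 rad and x of damp2_mid in the frame of drying_rack between -0.0146 and 0.0054 m and z of damp2_mid in the frame of drying_rack between 0.0723 and 0.0883 m and y of damp2_mid in the frame of drying_rack between -0.13 and 0.13 m and angle between the z axis of damp2_mid and the z axis of drying_rack, either way round between 0.665 and 0.905 rad and x of damp3_mid in the frame of drying_rack between -0.0146 and 0.0054 m and z of damp3_mid in the frame of drying_rack between 0.0723 and 0.0883 m and y of damp3_mid in the frame of drying_rack between -0.13 and 0.13 m and angle between the z axis of damp3_mid and the z axis of drying_rack, either way round between 0.665 and 0.905 rad and x of dry1_mid in the frame of plywood_board between -0.095 and 0.095 m and y of dry1_mid in the frame of plywood_board between -0.055 and 0.055 m and z of dry1_mid in the frame of plywood_board between 0.011 and 0.021 m and angle between the z axis of each of dry1_mid, dry2_mid and the z axis of plywood_board, either way round below 0.1 rad and x of dry2_mid in the frame of plywood_board between -0.095 and 0.095 m and y of dry2_mid in the frame of plywood_board between -0.055 and 0.055 m and z of dry2_mid in the frame of plywood_board between 0.011 and 0.021 m); the robot touches nothing.
It fails at once if a tile is gripped while the valve is more than a little open (value of joint valve_handle above 0.35 rad and (contact force between the fingers and dry1 above 1.5 N or contact force between the fingers and dry2 above 1.5 N or contact force between the fingers and damp1 above 1.5 N or contact force between the fingers and damp2 above 1.5 N or contact force between the fingers and damp3 above 1.5 N)).
It fails at once if the cup, the sanding block or the marker is pushed away (distance of any of mixing_cup, sanding_block, marker from where it was at the start of the episode above 0.04 m).
Of damp1, damp2, damp3 only 2 to 3 are there at a start; the rules pass over those that are not, and their reading is None.
At some moment in a run one of damp1, damp2, damp3 may be knocked a few centimetres aside while the robot is not near it.
Once in a run the grip may slacken for a moment while it holds something.
It also fails if it takes over 210 s, if anything falls off the work surface, if the arm or the gripper's body presses on something with over 40 N, if the wrist force passes 120 N, or if a joint passes its speed limit or range.

## Working session

There is one attempt and no reset: what is moved stays moved. The work goes in short steps, Python scripts to look and compute and a tool call to move; the robot and the scene stay as the last step left them, time stands still between calls to the robot, and variables do not carry over. Pictures are saved under pics/ and viewed, at most 14 in all, crops included, and the job is handed in when it is done.

Besides the shell and the picture viewer there is one more tool, called after "Emit:" in YAML: its name, and indented under it one key for each argument. jog_arm: Moves the arm, as the interface text tells. Its arguments: {"type":"object","properties":{"targets":{"type":"array"},"hand":{"type":"number"},"squeeze":{"type":"number"}},"required":["targets"]}

```bash
mkdir -p pics; ls
python3 - <<'E'
from rig import env, grab_frame, calibration, spot_in, cut_out
import cv2,numpy as np
for n in ["scene","side"]:
    im=grab_frame(n); cv2.imwrite(f"pics/{n}0.png",im[:,:,::-1])
    c=calibration(n); print(n,np.round(c["camera_matrix"],1).tolist(),np.round(c["cam_to_world"],3).tolist(), [k for k in c])
s=env.read_state(); print(s["t"],s["tcp_pos"],np.round(s["ee_rot"],3).tolist(),s["grip_width"])
E
```

```text
pics
scene [[502.2, 0.0, 316.3], [0.0, 502.2, 243.1], [0.0, 0.0, 1.0]] [[0.903, 0.28, -0.328, 0.158], [-0.43, 0.553, -0.714, -0.859], [-0.019, 0.785, 0.619, 0.819], [0.0, 0.0, 0.0, 1.0]] ['camera_matrix', 'cam_to_world']
side [[619.5, 0.0, 319.0], [0.0, 619.5, 243.0], [0.0, 0.0, 1.0]] [[-0.992, 0.065, -0.108, 0.406], [-0.125, -0.454, 0.882, 1.393], [0.009, 0.889, 0.458, 0.807], [0.0, 0.0, 0.0, 1.0]] ['camera_matrix', 'cam_to_world']
0.1 [0.2492999  0.57252087 0.23019438] [[-0.917, 0.399, -0.001], [0.399, 0.917, -0.002], [0.0, -0.002, -1.0]] 0.0855259972070771
```

View pics/scene0.png

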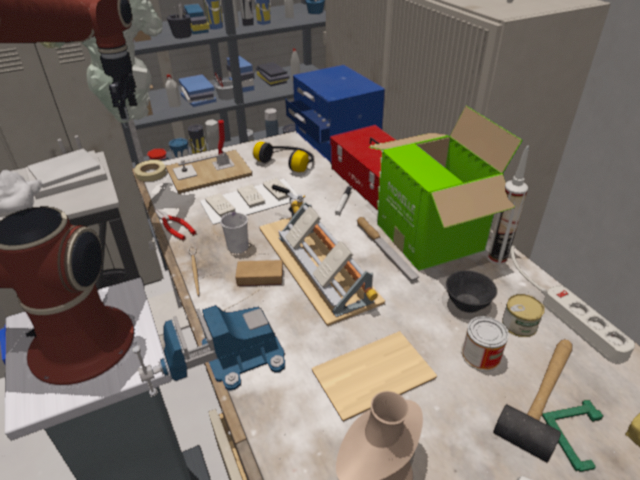

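View pics/side0.png

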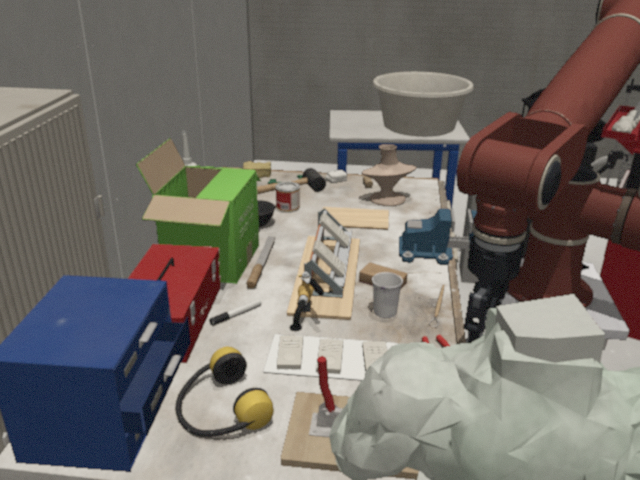

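```bash
cat > h.py <<'E'
from rig import env, grab_frame, calibration, spot_in, cut_out
import cv2,numpy as np
np.set_printoptions(precision=4,suppress=True)
def ray(cal,uv):
    K=cal["camera_matrix"];T=np.array(cal["cam_to_world"])
    d=np.linalg.inv(K)@[uv[0],uv[1],1]; d=T[:3,:3]@(d*[1,-1,-1]); return T[:3,3],d
def on_z(cal,uv,z):
    o,d=ray(cal,uv); return o+d*(z-o[2])/d[2]
def proj(cal,P):
    K=np.array(cal["camera_matrix"]);T=np.array(cal["cam_to_world"])
    p=(np.atleast_2d(P)-T[:3,3])@T[:3,:3]*[1,-1,-1]; p=p@K.T; return p[:,:2]/p[:,2:]
def tri(c1,u1,c2,u2):
    o1,d1=ray(c1,u1);o2,d2=ray(c2,u2)
    t=np.linalg.lstsq(np.c_[d1,-d2],o2-o1,rcond=None)[0]
    a,b=o1+d1*t[0],o2+d2*t[1]; return (a+b)/2,np.linalg.norm(a-b)
def rect(cal,mask,z):
    c,_=cv2.findContours(mask.astype(np.uint8),cv2.RETR_EXTERNAL,cv2.CHAIN_APPROX_NONE)
    c=max(c,key=cv2.contourArea)[:,0,:]
    P=np.array([on_z(cal,p,z)[:2] for p in c])
    (x,y),(w,h),a=cv2.minAreaRect((P*1000).astype(np.float32))
    if w<h: w,h,a=h,w,a+90
    a=(a+90)%180-90
    return np.array([x,y])/1000,(round(w),round(h)),a   # long axis angle deg
def tool(P,s=None):
    "shift to world point P in tool axes /0.3"
    s=s or env.read_state(); return np.array(s["ee_rot"]).T@(np.array(P)-s["tcp_pos"])/0.3
E
python3 - <<'E'
from h import *
for n in ["scene","side"]:
    grab_frame(n);c=calibration(n)
    for q,z in [("plywood_board",.009),("casting_board",.006),("drying_rack",.01),("damp1_mid",.02),("dry1_mid",.08),("valve_handle",.096),("handle_grip",.096),("valve_axis",.096),("ledge_mid",.04),("mixing_cup",.04),("sanding_block",.03),("marker",.01)]:
        for r in cut_out(q,n)[:5] if q not in("handle_grip","valve_axis","ledge_mid") else spot_in(q,n)[:2]:
            print(n,q,round(r["confidence"],2),np.round(r["uv"]),on_z(c,r["uv"],z)[:2],rect(c,r["region"],z) if "region" in r and r["region"].sum()>20 else "")
E
```

```text
scene plywood_board 0.72 [373. 376.] [ 0.5057 -0.3513] (array([ 0.5103, -0.3452]), (211, 134), 1.034872055053711)
scene casting_board 0.7 [246. 207.] [0.4798 0.3234] (array([0.523 , 0.3499]), (161, 134), 0.38587722182273865)
scene casting_board 0.49 [287. 194.] [0.6112 0.3315] (array([0.6164, 0.3396]), (131, 34), -65.35004806518555)
scene drying_rack 0.86 [316. 270.] [ 0.5408 -0.0225] (array([0.5635, 0.0978]), (591, 179), -89.14579147100449)
scene damp1_mid 0.56 [220. 205.] [0.4098 0.3446] (array([0.4101, 0.3477]), (117, 56), -81.18266487121582)
scene dry1_mid 0.83 [332. 262.] [ 0.5498 -0.087 ] (array([ 0.55  , -0.0913]), (155, 53), 34.66215896606445)
scene valve_handle 0.57 [289. 194.] [0.567  0.1994] (array([0.5642, 0.2059]), (106, 26), -67.6379165649414)
scene handle_grip 0.44 [286. 189.] [0.5673 0.2227] 
scene valve_axis 0.94 [313. 273.] [ 0.4901 -0.1167] 
scene ledge_mid 0.77 [313. 270.] [ 0.5188 -0.0497] 
scene mixing_cup 0.72 [237. 229.] [0.4114 0.1849] (array([0.4015, 0.1765]), (179, 70), 73.41218566894531)
scene sanding_block 0.57 [262. 271.] [0.4146 0.0119] (array([0.4068, 
[... 1092 characters left out ...]
0, 23), -51.25338363647461)
side handle_grip 0.7 [315. 282.] [0.5572 0.2139] 
side valve_axis 0.96 [323. 286.] [0.538  0.2281] 
side valve_axis 0.69 [358. 218.] [ 0.4874 -0.136 ] 
side ledge_mid 0.92 [322. 284.] [0.5518 0.128 ] 
side ledge_mid 0.26 [313. 284.] [0.5725 0.1305] 
side mixing_cup 0.88 [386. 296.] [0.3986 0.1582] (array([0.3948, 0.1484]), (214, 73), -87.14423680305481)
side sanding_block 0.18 [321. 281.] [0.5576 0.0982] (array([ 0.5506, -0.0097]), (645, 149), -88.95660400390625)
side marker 0.96 [234. 312.] [0.7435 0.2308] (array([0.7419, 0.2292]), (136, 29), 46.922176361083984)
side marker 0.43 [315. 364.] [0.5339 0.393 ] (array([0.5822, 0.3695]), (134, 110), -87.46541237831116)
```

Emit:
jog_arm:
  targets:
    - [[0, 0, -0.12, 0], [0, 0, -0.25, 0.03], [-0.08, -0.02, -0.38, 0.06], [-0.18, -0.07, -0.45, 0.09], [-0.3, -0.12, -0.5, 0.13], [-0.42, -0.17, -0.55, 0.13], [-0.54, -0.22, -0.6, 0.13], [-0.66, -0.28, -0.67, 0.13], [-0.78, -0.34, -0.67, 0.13], [-0.9, -0.4, -0.67, 0.13], [-1, -0.47, -0.67, 0.13], [-1, -0.47, -0.67, 0.13]]

```text
t: 2.4
tcp_pos: [0.4716, 0.3189, 0.4322]
ee_rot: [[-0.677, 0.736, 0.001], [0.736, 0.677, -0.002], [-0.003, -0.001, -1.0]]
ft_force: [-0.6, 0.2, -0.7]
grip_width: 0.0856
gripper_force: 0.0
```

Run:
```python
from h import *
s=env.read_state(); print(s["t"],s["tcp_pos"],s["ee_rot"])
im=grab_frame("wrist");c=calibration("wrist"); cv2.imwrite("pics/w1.png",im[:,:,::-1]); print(c)
for q,z in [("damp1_mid",.02),("casting_board",.006),("handle_grip",.096),("mixing_cup",.04)]:
  for r in cut_out(q,"wrist")[:5]:
    print(q,round(r["confidence"],2),np.round(r["uv"]),rect(c,r["region"],z))
```

```text
2.4 [0.4716 0.3189 0.4322] [[-0.677   0.736   0.0013]
 [ 0.736   0.677  -0.0024]
 [-0.0027 -0.0006 -1.    ]]
{'camera_matrix': array([[345.423 ,   0.    , 313.0315],
       [  0.    , 345.423 , 244.0575],
       [  0.    ,   0.    ,   1.    ]]), 'cam_to_world': array([[ 0.7342, -0.6554, -0.1772,  0.4246],
       [ 0.6789,  0.7089,  0.1911,  0.3698],
       [ 0.0004, -0.2606,  0.9654,  0.5742],
       [ 0.    ,  0.    ,  0.    ,  1.    ]])}
damp1_mid 0.62 [268. 309.] (array([0.5527, 0.0839]), (381, 149), -88.02556872367859)
damp1_mid 0.58 [302. 148.] (array([0.4121, 0.3607]), (99, 50), -81.44820213317871)
damp1_mid 0.17 [331. 183.] (array([0.5003, 0.3588]), (262, 128), 1.137374758720398)
casting_board 0.95 [332. 185.] (array([0.5021, 0.3581]), (269, 130), 0.8774775266647339)
handle_grip 0.8 [312. 291.] (array([0.5614, 0.2175]), (96, 21), -57.2205810546875)
mixing_cup 0.76 [212. 240.] (array([0.4011, 0.1541]), (95, 72), 63.72777557373047)
```

View pics/w1.png

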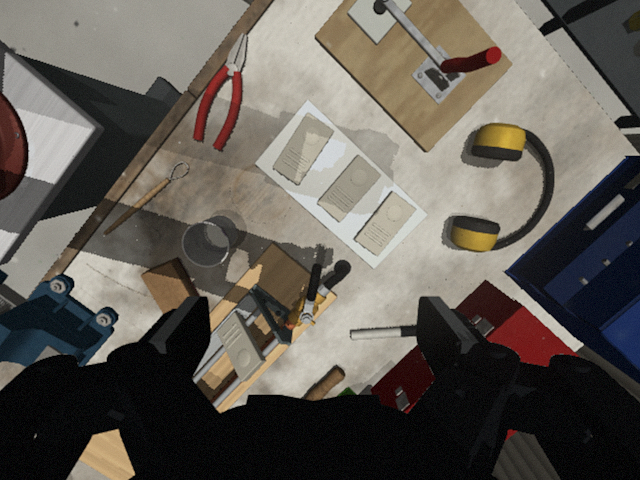

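Emit:
jog_arm:
  targets:
    - [[-0.12, -0.02, 0, -0.035], [-0.24, -0.04, 0, -0.07], [-0.36, -0.05, 0, -0.105], [-0.48, -0.06, 0, -0.14], [-0.6, -0.08, 0, -0.175], [-0.72, -0.1, 0, -0.21], [-0.84, -0.12, 0, -0.263], [-0.97, -0.125, 0, -0.263], [-0.97, -0.125, 0, -0.263], [-0.97, -0.125, 0, -0.263]]

```text
t: 3.48
tcp_pos: [0.6401, 0.0858, 0.431]
ee_rot: [[-1.0, -0.006, -0.002], [-0.006, 1.0, 0.0], [0.002, 0.0, -1.0]]
ft_force: [-0.3, 0.2, 0.2]
grip_width: 0.0854
gripper_force: 0.0
```

Run:
```python
from h import *
s=env.read_state(); print(s["t"],s["tcp_pos"],s["ee_rot"])
im=grab_frame("wrist");c=calibration("wrist"); np.savez("w2.npz",im=im,K=c["camera_matrix"],T=c["cam_to_world"])
cv2.imwrite("pics/w2.png",cv2.resize(im[:400,:,::-1],(800,500)))
for q,z in [("dry1_mid",.08),("handle_grip",.096),("drying_rack",.012),("damp1_mid",.02),("sanding_block",.03)]:
  for r in cut_out(q,"wrist")[:3]:
    print(q,round(r["confidence"],2),np.round(r["uv"]),rect(c,r["region"],z))
```

```text
3.4833 [0.6401 0.0858 0.431 ] [[-1.     -0.0061 -0.0021]
 [-0.0061  1.      0.0003]
 [ 0.0021  0.0004 -1.    ]]
dry1_mid 0.62 [182. 131.] (array([ 0.5512, -0.0927]), (94, 54), -18.596153259277344)
handle_grip 0.94 [411. 145.] (array([0.567 , 0.2132]), (104, 21), -60.63580894470215)
drying_rack 0.9 [266. 142.] (array([0.5558, 0.0307]), (514, 151), -89.05517202615738)
damp1_mid 0.95 [502.  37.] (array([0.4146, 0.3566]), (104, 52), -80.7118444442749)
damp1_mid 0.49 [266. 142.] (array([0.5555, 0.0315]), (508, 148), -88.82574009895325)
sanding_block 0.83 [270.  38.] (array([0.4144, 0.0299]), (112, 66), -23.101776123046875)
sanding_block 0.42 [ 37. 109.] (array([ 0.5146, -0.3211]), (201, 129), 0.44785076379776)
sanding_block 0.31 [500.  38.] (array([0.4177, 0.3516]), (102, 51), -81.34956932067871)
```

View pics/w2.png

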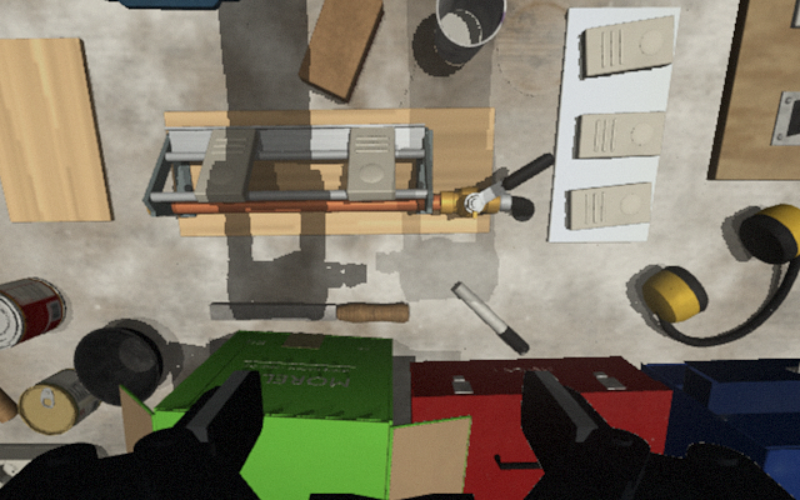

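Run:
```python
from h import *
d=np.load("w2.npz"); c=dict(camera_matrix=d["K"],cam_to_world=d["T"])
for n,u,v,z in [("axis",472,203,.1),("slv0",505,187,.096),("slv1",552,157,.096),("base tl",165,111,.012),("base tr",494,109,.012),("base br",490,233,.012),("base bl",181,236,.012),
 ("ledge L",165,128,.048),("ledge R",427,126,.048),("railtop L",150,197,.1),("railtop R",432,193,.1),("raillow L",163,157,.057),("raillow R",428,155,.057),
 ("tileA top l",200,199,.12),("A tr",246,197,.12),("A bl",210,130,.05),("A br",253,130,.05),("B tl",348,196,.12),("B tr",396,196,.12),("B bl",351,129,.05),("B br",395,129,.05)]:
    print(n,on_z(c,(u/1.25,v/1.25),z))
for n,p in dict(d3=[(586,192),(652,182),(649,225),(570,229)],d2=[(584,118),(662,110),(659,154),(579,159)],d1=[(589,29),(675,15),(669,66),(583,78)]).items():
    P=np.array([on_z(c,np.array(q)/1.25,.02)[:2] for q in p]); print(n,P.mean(0),P.tolist())
```

```text
axis [0.587  0.1733 0.1   ]
slv0 [0.5702 0.2083 0.096 ]
slv1 [0.5394 0.2553 0.096 ]
base tl [ 0.4849 -0.1856  0.012 ]
base tr [0.4795 0.2096 0.012 ]
base br [0.627  0.2148 0.012 ]
base bl [ 0.634 -0.184  0.012]
ledge L [ 0.5084 -0.1704  0.048 ]
ledge R [0.5039 0.1269 0.048 ]
railtop L [ 0.5835 -0.1698  0.1   ]
railtop R [0.577  0.1302 0.1   ]
raillow L [ 0.5402 -0.1722  0.057 ]
raillow R [0.5357 0.1283 0.057 ]
tileA top l [ 0.5846 -0.1082  0.12  ]
A tr [ 0.5823 -0.0612  0.12  ]
A bl [ 0.5103 -0.1188  0.05  ]
A br [ 0.5099 -0.0701  0.05  ]
B tl [0.5804 0.0428 0.12  ]
B tr [0.5801 0.0917 0.12  ]
B bl [0.508  0.0408 0.05  ]
B br [0.5076 0.0906 0.05  ]
d3 [0.5931 0.3663] [[0.5749078757774169, 0.328770233154812], [0.5623321333296863, 0.40880042365836466], [0.6146588508679973, 0.4136318305105957], [0.6204417640510588, 0.31414018804480043]]
d2 [0.5089 0.3625] [[0.48979947337920204, 0.3157288313650516], [0.48026655934611223, 0.4071300186923609], [0.52958789395218, 0.4119168618729091], [0.5361243843595455, 0.315374096273622]]
d1 [0.4144 0.3578] [[0.39624411314520974, 0.30980477883788937], [0.3815291928632131, 0.40490117758049293], [0.43326155422614265, 0.4072025094886963], [0.44665829460316864, 0.3092127479751259]]
```

Emit:
jog_arm:
  targets:
    - [[0.05, 0.13, 0.05, 0], [0.1, 0.26, 0.1, 0], [0.15, 0.39, 0.2, 0], [0.195, 0.5, 0.3, 0], [0.195, 0.56, 0.42, 0], [0.195, 0.56, 0.55, 0], [0.195, 0.56, 0.68, 0], [0.195, 0.56, 0.8, 0], [0.195, 0.56, 0.84, 0], [0.195, 0.56, 0.84, 0]]
  hand: 1

```text
t: 4.62
tcp_pos: [0.5757, 0.2531, 0.1736]
ee_rot: [[-1.0, -0.009, -0.011], [-0.009, 1.0, -0.003], [0.011, -0.003, -1.0]]
ft_force: [-0.4, 0.1, -0.7]
grip_width: 0.0001
gripper_force: 0.0
```

Run:
```python
from h import *
s=env.read_state(); print(s["t"],s["tcp_pos"])
im=grab_frame("wrist");c=calibration("wrist"); np.savez("w3.npz",im=im,K=c["camera_matrix"],T=c["cam_to_world"])
cv2.imwrite("pics/w3.png",im[:,:,::-1])
for q,z in [("handle_grip",.104)]:
  for r in cut_out(q,"wrist")[:3]:
    print(q,round(r["confidence"],2),np.round(r["uv"]),rect(c,r["region"],z))
```

```text
4.6167 [0.5757 0.2531 0.1736]
handle_grip 0.67 [258. 237.] (array([0.5648, 0.2137]), (95, 21), -56.93368148803711)
handle_grip 0.39 [431. 246.] (array([0.5718, 0.3316]), (74, 38), -83.72987365722656)
```

View pics/w3.png

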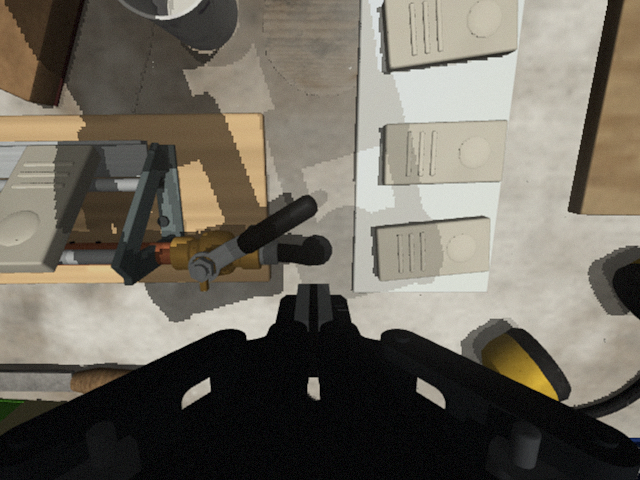

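Run:
```python
from h import *
d=np.load("w3.npz"); c=dict(camera_matrix=d["K"],cam_to_world=d["T"])
for n,u,v,zs in [("stub",318,249,(.04,.06,.08)),("stub edge r",333,249,(.06,)),("axis",203,262,(.1,.11)),("slv1",310,201,(.1,)),("slv0",240,240,(.1,))]:
  for z in zs: print(n,on_z(c,(u,v),z))
print(proj(c,[[.5757,.2531,.1736]]))
# tiles
for n,p in dict(d3=[(374,229),(487,217),(489,271),(379,280)],d2=[(384,127),(506,120),(502,180),(383,185)]).items():
    P=np.array([on_z(c,q,.02)[:2] for q in p]); print(n,P.mean(0),P.tolist())
w=calibration("scene")
print(proj(w,[[.57,.235,.06],[.5757,.253,.09]]))
```

```text
stub [0.5903 0.2579 0.04  ]
stub [0.5847 0.2576 0.06  ]
stub [0.5791 0.2573 0.08  ]
stub edge r [0.5846 0.2693 0.06  ]
axis [0.5832 0.1802 0.1   ]
axis [0.58   0.1835 0.11  ]
slv1 [0.5418 0.2514 0.1   ]
slv0 [0.5678 0.2056 0.1   ]
[[311.6663 297.0056]]
d3 [0.5958 0.3611] [[0.5770597658236285, 0.30775840700652085], [0.565407355972101, 0.40657418210639823], [0.6155159278219531, 0.4153030259365948], [0.6251764949403172, 0.31496232217816994]]
d2 [0.5118 0.3627] [[0.491045733879963, 0.31138373804457786], [0.4847559569338195, 0.4110702314019614], [0.5332370341394583, 0.4149972963722003], [0.5383419103918818, 0.3134150675708625]]
[[285.5325 198.1439]
 [284.2991 185.2605]]
```

Emit:
jog_arm:
  targets:
    - [[0, 0, 0.12, 0], [0, 0, 0.24, 0], [0, 0, 0.29, 0], [0, 0, 0.29, 0], [0, 0, 0.29, 0]]

```text
t: 5.13
tcp_pos: [0.5807, 0.2536, 0.0949]
ee_rot: [[-1.0, -0.007, 0.001], [-0.007, 1.0, 0.0], [-0.001, 0.0, -1.0]]
ft_force: [0.6, 0.4, 0.0]
grip_width: 0.0002
gripper_force: 0.0
```

Emit:
jog_arm:
  targets:
    - [[0, 0, 0.02, 0], [0.04, -0.02, 0.02, 0], [0.087, -0.047, 0.02, 0], [0.115, -0.063, 0.02, 0], [0.14, -0.081, 0.02, 0], [0.162, -0.105, 0.02, 0], [0.183, -0.128, 0.02, 0], [0.195, -0.15, 0.02, 0], [0.205, -0.172, 0.02, 0], [0.21, -0.185, 0.02, 0], [0.21, -0.192, 0.02, 0], [0.21, -0.192, 0.02, 0]]

```text
t: 6.13
tcp_pos: [0.5169, 0.1956, 0.0876]
ee_rot: [[-1.0, -0.006, -0.001], [-0.006, 1.0, 0.002], [0.001, 0.002, -1.0]]
ft_force: [-1.3, 5.3, 3.0]
grip_width: 0.0001
gripper_force: 2.4
```

Run:
```python
from h import *
im=grab_frame("wrist"); cv2.imwrite("pics/w4.png",im[60:360,60:460,::-1])
```

```text
(no output)
```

View pics/w4.png

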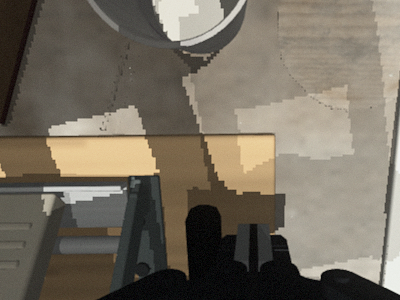

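Emit:
jog_arm:
  targets:
    - [[0, -0.01, 0, 0], [0, -0.018, 0, 0], [0, -0.018, 0, 0], [0, -0.018, 0, 0]]

```text
t: 6.52
tcp_pos: [0.5169, 0.1949, 0.0876]
ee_rot: [[-1.0, -0.007, -0.001], [-0.007, 1.0, 0.011], [0.0, 0.011, -1.0]]
ft_force: [0.4, 20.2, 1.6]
grip_width: 0.0
gripper_force: 10.5
```

Emit:
jog_arm:
  targets:
    - [[0, 0.06, 0, 0], [0, 0.06, -0.12, 0], [0, 0.06, -0.25, 0], [0, 0.06, -0.38, 0], [-0.04, -0.06, -0.5, 0], [-0.08, -0.18, -0.54, 0], [-0.1, -0.3, -0.54, 0], [-0.1, -0.41, -0.54, 0], [-0.1, -0.41, -0.54, 0], [-0.1, -0.41, -0.54, 0]]
  hand: 0.18
  squeeze: 30

```text
t: 7.35
tcp_pos: [0.5475, 0.0649, 0.2481]
ee_rot: [[-1.0, -0.003, -0.004], [-0.003, 1.0, -0.001], [0.004, -0.001, -1.0]]
ft_force: [-0.1, -0.2, 0.3]
grip_width: 0.0701
gripper_force: 0.0
```

Run:
```python
from h import *
s=env.read_state(); print(s["t"],s["tcp_pos"],s["grip_width"])
im=grab_frame("wrist"); cv2.imwrite("pics/w5.png",im[:,:,::-1])
c=calibration("wrist"); np.savez("w5.npz",im=im,K=c["camera_matrix"],T=c["cam_to_world"])
```

```text
7.35 [0.5475 0.0649 0.2481] 0.07014231023689672
```

View pics/w5.png

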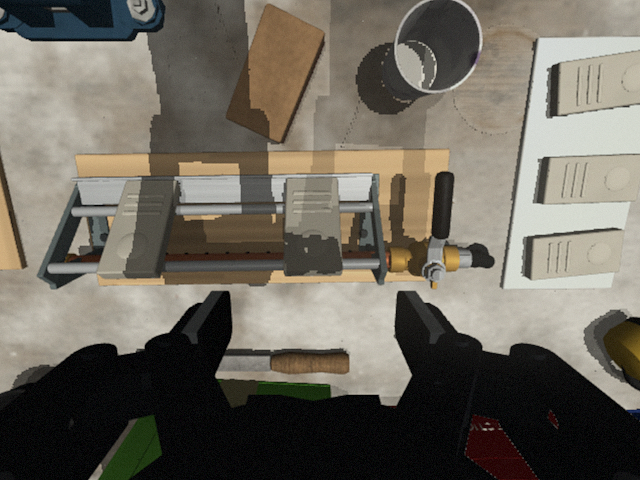

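Run:
```python
from h import *
d=np.load("w5.npz"); c=dict(camera_matrix=d["K"],cam_to_world=d["T"])
for n,u,v,z in [("B tl",284,275,.112),("B tr",341,275,.112),("B bl",287,178,.05),("B br",338,178,.05),("A tl",100,276,.112),("A tr",157,277,.112),("A bl",125,181,.05),("A br",179,181,.05),
 ("ledgeL",81,178,.048),("ledgeR",372,175,.048),("rtL",50,268,.1),("rtR",384,264,.1),("rlL",73,210,.057),("rlR",376,208,.057),("grip end",444,172,.104),("ax",433,270,.105)]:
    print(n,on_z(c,(u,v),z))
for n,p in dict(d1=[(557,64),(0,0)],d2=[(543,158),(0,0)],d3=[(527,239),(622,228),(625,270),(530,279)]).items(): print(n,[on_z(c,q,.02)[:2] for q in p])
```

```text
B tl [0.583  0.0418 0.112 ]
B tr [0.5827 0.0905 0.112 ]
B bl [0.5059 0.041  0.05  ]
B br [0.5056 0.0904 0.05  ]
A tl [ 0.5847 -0.1154  0.112 ]
A tr [ 0.5854 -0.0668  0.112 ]
A bl [ 0.5096 -0.1165  0.05  ]
A br [ 0.5093 -0.064   0.05  ]
ledgeL [ 0.5071 -0.1601  0.048 ]
ledgeR [0.5027 0.1236 0.048 ]
rtL [ 0.5819 -0.1664  0.1   ]
rtR [0.5766 0.1293 0.1   ]
rlL [ 0.5372 -0.1671  0.057 ]
rlR [0.5336 0.1275 0.057 ]
grip end [0.4965 0.1726 0.104 ]
ax [0.5802 0.1713 0.105 ]
d1 [array([0.3972, 0.3033]), array([ 0.3459, -0.2268])]
d2 [array([0.4861, 0.3054]), array([ 0.3459, -0.2268])]
d3 [array([0.573 , 0.3031]), array([0.56  , 0.4052]), array([0.6085, 0.4201]), array([0.6199, 0.3143])]
```

Emit:
jog_arm:
  targets:
    - [[0.008, 0.004, 0.12, 0], [0.008, 0.004, 0.24, 0], [0.008, 0.004, 0.36, 0], [0.008, 0.004, 0.46, 0], [0.008, 0.004, 0.54, 0], [0.008, 0.004, 0.59, 0], [0.008, 0.004, 0.59, 0]]

```text
t: 7.98
tcp_pos: [0.5414, 0.0695, 0.0667]
ee_rot: [[-1.0, -0.009, -0.011], [-0.009, 1.0, -0.0], [0.011, -0.0, -1.0]]
ft_force: [-1.3, -0.8, 0.1]
grip_width: 0.0699
gripper_force: 0.0
```

Emit:
jog_arm:
  targets:
    - [[0, 0, 0, 0], [0, 0, 0, 0], [0, 0, 0, 0], [0, 0, 0, 0]]
  hand: 1
  squeeze: 30

```text
t: 8.32
tcp_pos: [0.5468, 0.0685, 0.0739]
ee_rot: [[-1.0, -0.007, 0.003], [-0.007, 1.0, 0.0], [-0.003, 0.0, -1.0]]
ft_force: [-1.2, 0.5, 0.1]
grip_width: 0.0493
gripper_force: 34.4
```

Emit:
jog_arm:
  targets:
    - [[0, 0, -0.06, 0], [0, 0, -0.16, 0], [0, 0, -0.28, 0], [0, -0.06, -0.4, 0], [0, -0.16, -0.5, 0], [0, -0.28, -0.52, 0], [-0.02, -0.4, -0.52, 0], [-0.04, -0.52, -0.52, 0], [-0.04, -0.64, -0.52, 0], [-0.04, -0.76, -0.52, 0], [-0.04, -0.86, -0.52, 0], [-0.04, -0.95, -0.52, 0]]

```text
t: 9.32
tcp_pos: [0.5598, -0.219, 0.2294]
ee_rot: [[-1.0, -0.006, 0.002], [-0.006, 1.0, -0.001], [-0.002, -0.001, -1.0]]
ft_force: [0.2, 0.2, -0.8]
grip_width: 0.0492
gripper_force: 34.3
```

Emit:
jog_arm:
  targets:
    - [[0, -0.1, 0, 0], [0, -0.2, 0, 0], [0, -0.28, 0, 0], [0, -0.28, 0, 0], [0, -0.28, 0, 0]]

```text
t: 9.73
tcp_pos: [0.5603, -0.3018, 0.229]
ee_rot: [[-1.0, -0.005, 0.001], [-0.005, 1.0, -0.0], [-0.001, -0.0, -1.0]]
ft_force: [-0.4, -0.1, -1.5]
grip_width: 0.0492
gripper_force: 34.3
```

Run:
```python
from h import *
s=env.read_state(); print(s["t"],s["tcp_pos"],s["grip_width"],s["gripper_force"])
im=grab_frame("wrist"); cv2.imwrite("pics/w6.png",im[:,:,::-1])
c=calibration("wrist"); np.savez("w6.npz",im=im,K=c["camera_matrix"],T=c["cam_to_world"])
for q,z in [("plywood_board",.009)]:
  for r in cut_out(q,"wrist")[:3]:
    print(q,round(r["confidence"],2),np.round(r["uv"]),rect(c,r["region"],z))
```

```text
9.7333 [ 0.5603 -0.3018  0.229 ] 0.04921714314241695 34.25644397735596
plywood_board 0.76 [263. 143.] (array([ 0.5111, -0.3404]), (209, 131), 1.1645877361297607)
```

View pics/w6.png

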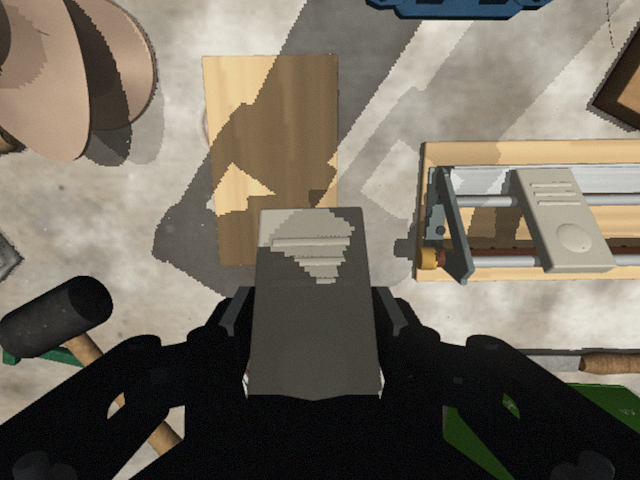

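Emit:
jog_arm:
  targets:
    - [[0.08, 0, 0.1, 0], [0.158, 0, 0.22, 0], [0.158, 0, 0.34, 0], [0.158, 0, 0.46, 0], [0.158, 0, 0.55, 0], [0.158, 0, 0.58, 0], [0.158, 0, 0.58, 0], [0.158, 0, 0.58, 0]]
  squeeze: 20

```text
t: 10.5
tcp_pos: [0.5139, -0.3007, 0.0555]
ee_rot: [[-1.0, -0.008, 0.001], [-0.008, 1.0, -0.001], [-0.001, -0.001, -1.0]]
ft_force: [0.1, -0.4, 0.2]
grip_width: 0.0495
gripper_force: 34.2
```

Emit:
jog_arm:
  targets:
    - [[0, 0, 0.02, 0], [0, 0, 0.04, 0], [0, 0, 0.06, 0], [0, 0, 0.08, 0], [0, 0, 0.1, 0], [0, 0, 0.12, 0], [0, 0, 0.12, 0]]

```text
t: 11.08
tcp_pos: [0.5182, -0.3039, 0.0232]
ee_rot: [[-1.0, -0.007, 0.011], [-0.007, 1.0, -0.007], [-0.011, -0.007, -1.0]]
ft_force: [5.8, -1.1, 10.0]
grip_width: 0.0494
gripper_force: 33.6
```

Emit:
jog_arm:
  targets:
    - [[0, 0, 0.02, 0], [0, 0, 0.035, 0], [0, 0, 0.045, 0], [0, 0, 0.045, 0], [0, 0, 0.045, 0]]
  hand: 1
  squeeze: 20

```text
t: 11.5
tcp_pos: [0.5165, -0.3032, 0.0083]
ee_rot: [[-1.0, -0.007, 0.007], [-0.007, 1.0, -0.005], [-0.007, -0.005, -1.0]]
ft_force: [3.3, -0.7, 5.5]
grip_width: 0.0493
gripper_force: 34.0
```

Emit:
jog_arm:
  targets:
    - [[0, 0, 0, 0], [0, 0, 0, 0], [0, 0, 0, 0], [0, 0, -0.1, 0], [0, 0, -0.22, 0], [0, 0.04, -0.34, 0], [0, 0.16, -0.46, 0], [-0.05, 0.28, -0.58, 0], [-0.1, 0.4, -0.64, 0], [-0.12, 0.52, -0.68, 0], [-0.13, 0.64, -0.68, 0], [-0.13, 0.7, -0.68, 0]]
  hand: 0.22

```text
t: 12.5
tcp_pos: [0.5515, -0.0882, 0.2109]
ee_rot: [[-1.0, -0.008, 0.003], [-0.008, 1.0, -0.0], [-0.003, -0.0, -1.0]]
ft_force: [0.2, -0.2, -0.9]
grip_width: 0.0667
gripper_force: 0.0
```

Run:
```python
from h import *
s=env.read_state(); print(s["t"],s["tcp_pos"],s["grip_width"])
im=grab_frame("wrist"); cv2.imwrite("pics/w7.png",im[:400,:,::-1])
c=calibration("wrist"); np.savez("w7.npz",im=im,K=c["camera_matrix"],T=c["cam_to_world"])
for r in cut_out("dry1_mid","wrist")[:4]:
    print(round(r["confidence"],2),np.round(r["uv"]),rect(c,r["region"],.023),rect(c,r["region"],.08))
```

```text
12.5 [ 0.5515 -0.0882  0.2109] 0.06674476786010153
0.9 [308. 236.] (array([ 0.566 , -0.0882]), (113, 69), 0.5881412625312805) (array([ 0.5518, -0.0877]), (93, 57), 0.5881345272064209)
```

View pics/w7.png

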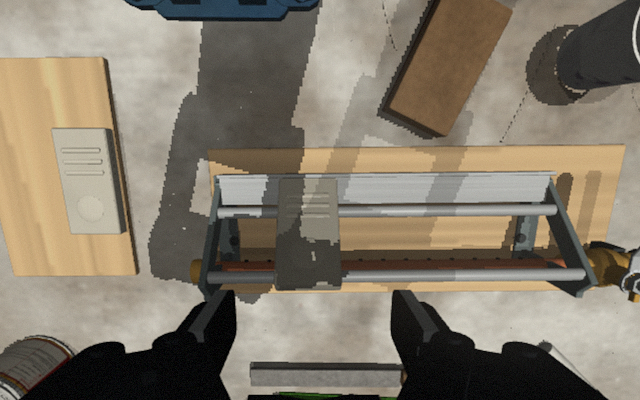

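Emit:
jog_arm:
  targets:
    - [[0.015, -0.005, 0.1, 0], [0.015, -0.005, 0.2, 0], [0.015, -0.005, 0.3, 0], [0.015, -0.005, 0.4, 0], [0.015, -0.005, 0.46, 0], [0.015, -0.005, 0.46, 0], [0.015, -0.005, 0.46, 0]]

```text
t: 13.18
tcp_pos: [0.5447, -0.0926, 0.0692]
ee_rot: [[-1.0, -0.006, -0.004], [-0.006, 1.0, 0.001], [0.004, 0.001, -1.0]]
ft_force: [0.3, -0.1, -0.2]
grip_width: 0.0668
gripper_force: 0.0
```

Emit:
jog_arm:
  targets:
    - [[0, 0, 0, 0], [0, 0, 0, 0], [0, 0, 0, 0], [0, 0, 0, 0], [0, 0, -0.05, 0], [0, 0, -0.14, 0], [0, 0, -0.24, 0], [0, 0, -0.34, 0], [0, 0, -0.45, 0], [0.02, -0.1, -0.48, 0], [0.05, -0.2, -0.5, 0], [0.1, -0.3, -0.5, 0]]
  hand: 1
  squeeze: 30

```text
t: 14.18
tcp_pos: [0.5181, -0.1836, 0.2243]
ee_rot: [[-1.0, -0.009, 0.005], [-0.009, 1.0, -0.003], [-0.005, -0.003, -1.0]]
ft_force: [-0.5, 0.0, -0.8]
grip_width: 0.0492
gripper_force: 33.2
```

Run:
```python
from h import *
d=np.load("w7.npz"); c=dict(camera_matrix=d["K"],cam_to_world=d["T"])
P=np.array([on_z(c,q,.023)[:2] for q in [(52,128),(108,127),(126,233),(69,236)]]);print(P.mean(0),P.tolist())
d=np.load("w6.npz"); c=dict(camera_matrix=d["K"],cam_to_world=d["T"])
for q in [(90,140),(155,60),(100,0)]: print([on_z(c,q,z)[:2] for z in (0.0,.1,.15)])
s=env.read_state(); print(s["t"],s["tcp_pos"],s["grip_width"],s["gripper_force"])
```

```text
[ 0.5167 -0.2941] [[0.4678277359845676, -0.3196585806708392], [0.46635325256835486, -0.26917664820173876], [0.5644874565465378, -0.26574171441838773], [0.5681181367149697, -0.3217275149588483]]
[array([ 0.4849, -0.5301]), array([ 0.4873, -0.4684]), array([ 0.4885, -0.4375])]
[array([ 0.41  , -0.4549]), array([ 0.4326, -0.4134]), array([ 0.4439, -0.3927])]
[array([ 0.3596, -0.5005]), array([ 0.3958, -0.4467]), array([ 0.4139, -0.4198])]
14.1833 [ 0.5181 -0.1836  0.2243] 0.049156854982834015 33.216639161109924
```

Emit:
jog_arm:
  targets:
    - [[0.01, -0.12, 0, 0], [0.01, -0.24, 0, 0], [0.01, -0.36, 0, 0], [0.01, -0.48, 0, 0], [0.01, -0.58, 0.06, 0], [0.01, -0.628, 0.16, 0], [0.01, -0.628, 0.28, 0], [0.01, -0.628, 0.4, 0], [0.01, -0.628, 0.5, 0], [0.01, -0.628, 0.56, 0], [0.01, -0.628, 0.56, 0], [0.01, -0.628, 0.56, 0]]

```text
t: 15.18
tcp_pos: [0.5145, -0.3703, 0.0519]
ee_rot: [[-1.0, -0.007, -0.002], [-0.007, 1.0, 0.002], [0.002, 0.002, -1.0]]
ft_force: [0.3, -0.4, -0.2]
grip_width: 0.0491
gripper_force: 37.5
```

Emit:
jog_arm:
  targets:
    - [[0, 0, 0.02, 0], [0, 0, 0.04, 0], [0, 0, 0.06, 0], [0, 0, 0.08, 0], [0, 0, 0.1, 0], [0, 0, 0.12, 0], [0, 0, 0.135, 0], [0, 0, 0.15, 0], [0, 0, 0.155, 0], [0, 0, 0.155, 0]]

```text
t: 16.02
tcp_pos: [0.5199, -0.3742, 0.0119]
ee_rot: [[-1.0, -0.007, 0.01], [-0.007, 1.0, -0.008], [-0.01, -0.008, -1.0]]
ft_force: [5.0, -0.5, 8.0]
grip_width: 0.0491
gripper_force: 41.2
```

Lower a touch more, then release and lift.

Emit:
jog_arm:
  targets:
    - [[0, 0, 0.015, 0], [0, 0, 0.018, 0], [0, 0, 0.018, 0]]

```text
t: 16.27
tcp_pos: [0.5197, -0.3741, 0.0065]
ee_rot: [[-1.0, -0.007, 0.01], [-0.007, 1.0, -0.007], [-0.01, -0.007, -1.0]]
ft_force: [5.3, -0.3, 8.5]
grip_width: 0.049
gripper_force: 42.6
```

Emit:
jog_arm:
  targets:
    - [[0, 0, 0, 0], [0, 0, 0, 0], [0, 0, 0, 0], [0, 0, -0.1, 0], [0, 0, -0.22, 0], [0, 0.04, -0.34, 0], [0, 0.16, -0.46, 0], [0, 0.28, -0.58, 0], [0, 0.4, -0.7, 0], [0, 0.52, -0.78, 0], [0, 0.64, -0.85, 0], [0, 0.7, -0.85, 0]]
  hand: 0.24

```text
t: 17.27
tcp_pos: [0.5138, -0.1633, 0.2578]
ee_rot: [[-1.0, -0.006, 0.003], [-0.006, 1.0, -0.002], [-0.003, -0.002, -1.0]]
ft_force: [1.3, 0.4, 0.1]
grip_width: 0.0648
gripper_force: 0.0
```

Run:
```python
from h import *
s=env.read_state(); print(s["t"],s["tcp_pos"],s["grip_width"])
im=grab_frame("wrist"); cv2.imwrite("pics/w8.png",im[:400,:,::-1])
c=calibration("wrist"); np.savez("w8.npz",im=im,K=c["camera_matrix"],T=c["cam_to_world"])
for r in cut_out("dry1_mid","wrist")[:4]:
    print(round(r["confidence"],2),np.round(r["uv"]),rect(c,r["region"],.023))
```

```text
17.2667 [ 0.5138 -0.1633  0.2578] 0.06478398319652952
0.81 [128. 215.] (array([ 0.5243, -0.3641]), (100, 56), 0.61677485704422)
```

View pics/w8.png

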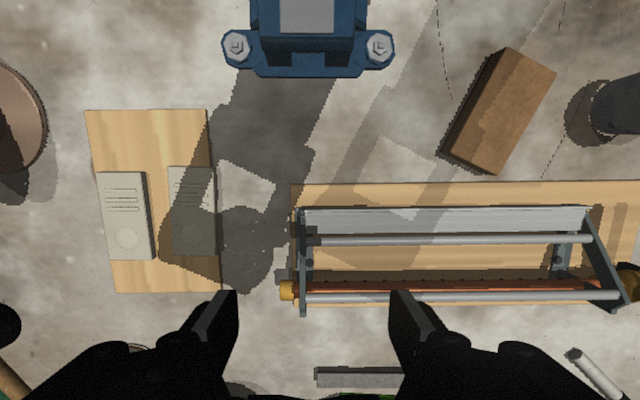

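Emit:
jog_arm:
  targets:
    - [[0, 0.13, -0.04, 0.038], [0, 0.26, -0.08, 0.076], [0, 0.39, -0.12, 0.114], [0, 0.52, -0.16, 0.152], [0, 0.65, -0.2, 0.19], [0, 0.78, -0.24, 0.228], [0, 0.9, -0.24, 0.266], [0, 1, -0.24, 0.304], [0, 1, -0.24, 0.342], [0, 1, -0.24, 0.38], [0, 1, -0.24, 0.42], [0, 1, -0.24, 0.46]]

```text
t: 18.37
tcp_pos: [0.5111, 0.136, 0.3256]
ee_rot: [[-0.162, 0.987, -0.002], [0.987, 0.162, -0.001], [-0.0, -0.002, -1.0]]
ft_force: [-0.1, -0.4, -0.6]
grip_width: 0.0652
gripper_force: 0.0
```

Run:
```python
from h import *
s=env.read_state(); print(s["t"],s["tcp_pos"],s["ee_rot"],s["qpos"]); print(tool([.505,.27,.33]))
```

```text
18.3667 [0.5111 0.136  0.3256] [[-0.1618  0.9868 -0.0019]
 [ 0.9868  0.1618 -0.0007]
 [-0.0003 -0.002  -1.    ]] [ 0.1194 -0.2153  1.7107 -0.0004  1.6482 -0.0431]
[ 0.4442  0.052  -0.015 ]
```

Emit:
jog_arm:
  targets:
    - [[0.12, 0.015, 0, 0.02], [0.24, 0.03, 0, 0.02], [0.35, 0.04, 0, 0.02], [0.44, 0.05, 0, 0.02], [0.44, 0.05, 0, 0.02], [0.44, 0.05, 0, 0.02]]

```text
t: 18.87
tcp_pos: [0.5038, 0.2691, 0.3255]
ee_rot: [[-0.107, 0.994, -0.002], [0.994, 0.107, -0.001], [-0.001, -0.002, -1.0]]
ft_force: [0.4, -0.8, 0.4]
grip_width: 0.0646
gripper_force: 0.0
```

```bash
cat > tiles.py <<'E'
from h import *
# bright-board segmentation fallback: cut_out of tiles on z=.02
s=env.read_state(); print(s["t"],s["tcp_pos"],s["ee_rot"][:,0])
im=grab_frame("wrist");c=calibration("wrist")
import sys; cv2.imwrite(f"pics/{sys.argv[1]}.png",im[:,:,::-1]); np.savez(sys.argv[1]+".npz",im=im,K=c["camera_matrix"],T=c["cam_to_world"])
for r in cut_out("damp1_mid","wrist")[:6]:
    print(round(r["confidence"],2),np.round(r["uv"]),rect(c,r["region"],.02),rect(c,r["region"],.08))
E
python3 tiles.py w9
```

```text
18.8667 [0.5038 0.2691 0.3255] [-0.1071  0.9943 -0.0012]
0.96 [248. 121.] (array([0.4148, 0.3567]), (100, 52), -82.68564701080322) (array([0.4258, 0.3536]), (87, 45), -82.68564748764038)
0.54 [337. 294.] (array([0.5562, 0.1435]), (116, 24), 5.203671455383301) (array([0.5482, 0.169 ]), (101, 21), 5.203672885894775)
```

View pics/w9.png

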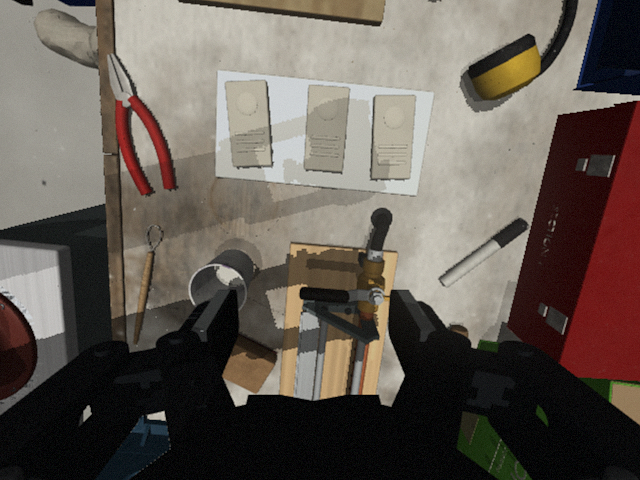

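Run:
```python
from h import *
d=np.load("w9.npz"); c=dict(camera_matrix=d["K"],cam_to_world=d["T"]); im=d["im"]
# tile contours: tiles darker/yellower than the white board
hsv=cv2.cvtColor(im,cv2.COLOR_RGB2HSV); lab=cv2.cvtColor(im,cv2.COLOR_RGB2LAB)
for n,p in dict(d1=[(225,82),(265,80),(271,165),(233,167)],d2=[(308,85),(349,87),(346,171),(305,170)],d3=[(374,94),(416,96),(411,179),(371,178)]).items():
    P=np.array([on_z(c,q,.02)[:2] for q in p]); v=(P[0]+P[1]-P[2]-P[3])/2
    print(n,P.mean(0),np.linalg.norm(v),np.degrees(np.arctan2(v[1],v[0])),np.linalg.norm(P[0]-P[1]))
    m=np.zeros(im.shape[:2],np.uint8); q=np.array(p); cv2.fillPoly(m,[q],1); k=cv2.dilate(m,np.ones((11,11)))>0
    b=lab[...,2].astype(int); t,_=cv2.threshold(b[k].astype(np.uint8),0,255,cv2.THRESH_OTSU)
    g=cv2.morphologyEx((k&(b>t)).astype(np.uint8),cv2.MORPH_OPEN,np.ones((5,5))); print(rect(c,g,.02))
```

```text
d1 [0.414 0.356] 0.09889030703970983 98.26466080646053 0.04780634498020261
(array([0.414 , 0.3566]), (99, 50), -82.46676349639893)
d2 [0.5104 0.3607] 0.09891551474229462 94.53672264058545 0.049053530218346034
(array([0.5089, 0.361 ]), (99, 49), -87.82752680778503)
d3 [0.5929 0.3594] 0.09889508985169175 96.6649786056643 0.05065395452800445
(array([0.5919, 0.3596]), (98, 50), -83.91734600067139)
```

Emit:
jog_arm:
  targets:
    - [[0.08, -0.07, 0.1, -0.01], [0.16, -0.13, 0.2, -0.01], [0.24, -0.2, 0.32, -0.01], [0.32, -0.267, 0.44, -0.01], [0.32, -0.267, 0.56, -0.01], [0.32, -0.267, 0.68, -0.01], [0.32, -0.267, 0.75, -0.01], [0.32, -0.267, 0.75, -0.01], [0.32, -0.267, 0.75, -0.01]]

```text
t: 19.72
tcp_pos: [0.4141, 0.3542, 0.1007]
ee_rot: [[-0.135, 0.991, -0.002], [0.991, 0.135, -0.002], [-0.002, -0.003, -1.0]]
ft_force: [0.4, -0.2, 0.3]
grip_width: 0.065
gripper_force: 0.0
```

Run:
```python
from h import *
s=env.read_state(); print(s["t"],s["tcp_pos"],s["ee_rot"][:,0]); print(tool([.414,.3563,.007]))
```

```text
19.7167 [0.4141 0.3542 0.1007] [-0.1349  0.9909 -0.0015]
[0.0075 0.0014 0.3123]
```

Emit:
jog_arm:
  targets:
    - [[0.007, 0, 0.1, 0], [0.007, 0, 0.2, 0], [0.007, 0, 0.27, 0], [0.007, 0, 0.31, 0], [0.007, 0, 0.31, 0], [0.007, 0, 0.31, 0]]

```text
t: 20.22
tcp_pos: [0.4157, 0.3582, 0.0106]
ee_rot: [[-0.136, 0.991, 0.002], [0.991, 0.136, 0.001], [0.001, 0.002, -1.0]]
ft_force: [0.6, -0.0, 0.5]
grip_width: 0.065
gripper_force: 0.0
```

Emit:
jog_arm:
  targets:
    - [[0, 0, 0, 0], [0, 0, 0, 0], [0, 0, 0, 0], [0, 0, 0, 0], [0, 0, -0.08, 0], [0, 0, -0.2, 0], [0, 0, -0.33, 0], [0, 0, -0.46, -0.02], [0, 0.05, -0.59, -0.06], [-0.08, 0.1, -0.7, -0.1], [-0.18, 0.15, -0.76, -0.14], [-0.28, 0.2, -0.8, -0.18]]
  hand: 1
  squeeze: 30

```text
t: 21.22
tcp_pos: [0.4865, 0.2833, 0.2538]
ee_rot: [[-0.647, 0.763, 0.007], [0.763, 0.647, 0.003], [-0.002, 0.007, -1.0]]
ft_force: [1.2, -0.0, -1.1]
grip_width: 0.0489
gripper_force: 31.8
```

Run:
```python
from h import *
s=env.read_state(); print(s["t"],s["tcp_pos"],s["ee_rot"][:,0]); print(tool([.5474,-.1045,.22]), "yaw",np.degrees(np.arctan2(*s["ee_rot"][1::-1,0])))
```

```text
21.2167 [0.4865 0.2833 0.2538] [-0.6469  0.7626 -0.0023]
[-1.1168 -0.6822  0.1105] yaw 130.30869403565615
```

Emit:
jog_arm:
  targets:
    - [[-0.09, -0.05, 0, -0.035], [-0.18, -0.1, 0, -0.07], [-0.27, -0.16, 0, -0.105], [-0.36, -0.22, 0, -0.14], [-0.45, -0.28, 0, -0.175], [-0.54, -0.34, 0, -0.21], [-0.63, -0.4, 0, -0.245], [-0.72, -0.44, 0, -0.281], [-0.8, -0.49, 0, -0.281], [-0.9, -0.55, 0, -0.281], [-0.98, -0.6, 0, -0.281], [-0.98, -0.6, 0, -0.281]]

```text
t: 22.22
tcp_pos: [0.5352, -0.0622, 0.2492]
ee_rot: [[-1.0, -0.002, 0.001], [-0.002, 1.0, -0.002], [-0.001, -0.002, -1.0]]
ft_force: [-0.6, -0.5, -1.1]
grip_width: 0.0494
gripper_force: 31.8
```

Run:
```python
from h import *
s=env.read_state(); print(s["t"],s["tcp_pos"],s["grip_width"]); print(tool([.5475,-.1045,.13]), "yaw",np.degrees(np.arctan2(*s["ee_rot"][1::-1,0])))
```

```text
22.2167 [ 0.5352 -0.0622  0.2492] 0.04936638411918154
[-0.0402 -0.1402  0.3978] yaw -179.86284196541794
```

Emit:
jog_arm:
  targets:
    - [[-0.02, -0.06, 0.08, 0], [-0.045, -0.14, 0.18, 0], [-0.045, -0.14, 0.28, 0], [-0.045, -0.14, 0.38, 0], [-0.045, -0.14, 0.44, 0], [-0.045, -0.14, 0.44, 0], [-0.045, -0.14, 0.44, 0]]
  squeeze: 20

```text
t: 22.8
tcp_pos: [0.5481, -0.0992, 0.116]
ee_rot: [[-1.0, -0.008, -0.002], [-0.008, 1.0, 0.001], [0.002, 0.001, -1.0]]
ft_force: [-0.2, -0.7, -0.0]
grip_width: 0.0487
gripper_force: 31.8
```

Run:
```python
from h import *
s=env.read_state(); print(s["t"],s["tcp_pos"],s["grip_width"]); print(tool([.5492,-.1045,.078]), "yaw",np.degrees(np.arctan2(*s["ee_rot"][1::-1,0])))
```

```text
22.8 [ 0.5481 -0.0992  0.116 ] 0.048688739148474214
[-0.0039 -0.0178  0.1268] yaw -179.5590176057154
```

Emit:
jog_arm:
  targets:
    - [[-0.002, -0.016, 0.015, 0], [-0.004, -0.016, 0.03, 0], [-0.004, -0.016, 0.045, 0], [-0.004, -0.016, 0.06, 0], [-0.004, -0.016, 0.075, 0], [-0.004, -0.016, 0.09, 0], [-0.004, -0.016, 0.105, 0], [-0.004, -0.016, 0.115, 0], [-0.004, -0.016, 0.127, 0], [-0.004, -0.016, 0.127, 0]]

```text
t: 23.63
tcp_pos: [0.5513, -0.1054, 0.0815]
ee_rot: [[-1.0, -0.007, 0.003], [-0.007, 1.0, -0.002], [-0.003, -0.002, -1.0]]
ft_force: [-5.4, 1.3, 9.3]
grip_width: 0.0489
gripper_force: 45.7
```

Run:
```python
from h import *
im=grab_frame("side"); im2=grab_frame("scene")
a=cv2.resize(im[190:320,270:390,::-1],None,fx=3,fy=3,interpolation=cv2.INTER_CUBIC);b=cv2.resize(im2[190:320,250:390,::-1],None,fx=3,fy=3,interpolation=cv2.INTER_CUBIC)
cv2.imwrite("pics/c1.png",np.hstack([a,b]))
```

```text
(no output)
```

View pics/c1.png

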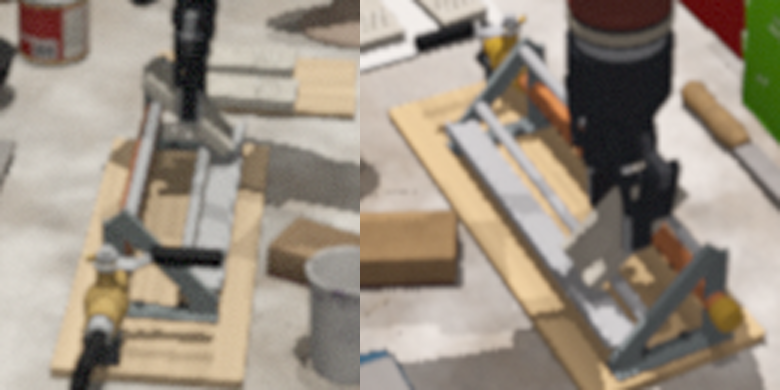

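Emit:
jog_arm:
  targets:
    - [[0.007, 0, 0.01, 0], [0.013, 0, 0.018, 0], [0.013, 0, 0.018, 0], [0.013, 0, 0.018, 0]]

```text
t: 24.07
tcp_pos: [0.5487, -0.1057, 0.0774]
ee_rot: [[-1.0, -0.007, 0.006], [-0.007, 1.0, -0.002], [-0.006, -0.003, -1.0]]
ft_force: [-3.2, 0.9, 12.2]
grip_width: 0.0487
gripper_force: 46.6
```

Emit:
jog_arm:
  targets:
    - [[0, 0, 0, 0], [0, 0, 0, 0], [0, 0, 0, 0], [0, 0, -0.08, 0], [0, 0, -0.2, 0], [0, 0.05, -0.33, 0], [0, 0.15, -0.46, 0], [0, 0.27, -0.56, 0], [0, 0.4, -0.6, 0], [0, 0.53, -0.6, 0], [0, 0.6, -0.6, 0], [0, 0.6, -0.6, 0]]
  hand: 0.24

```text
t: 25.07
tcp_pos: [0.5445, 0.08, 0.2537]
ee_rot: [[-1.0, -0.013, 0.001], [-0.013, 1.0, 0.002], [-0.001, 0.002, -1.0]]
ft_force: [-0.6, 0.5, -0.0]
grip_width: 0.065
gripper_force: 0.0
```

```bash
python3 tiles.py w10
```

```text
25.0667 [0.5445 0.08   0.2537] [-0.9999 -0.0129 -0.0012]
0.78 [113. 227.] (array([ 0.5677, -0.1423]), (144, 68), -27.305938720703125) (array([ 0.5533, -0.1072]), (121, 57), -27.305938720703125)
```

View pics/w10.png

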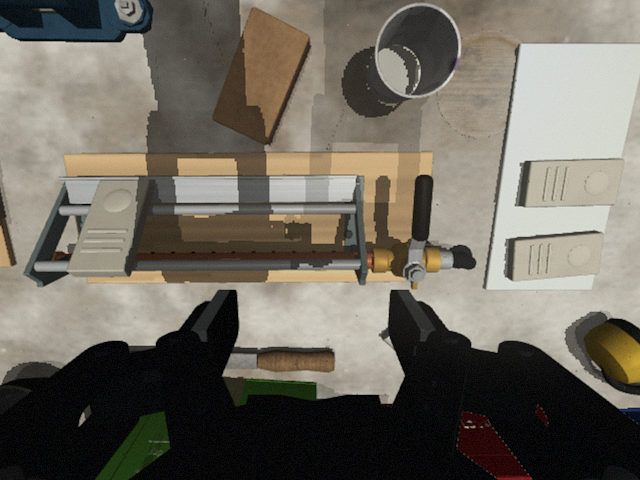

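Run:
```python
from h import *
d=np.load("w10.npz"); c=dict(camera_matrix=d["K"],cam_to_world=d["T"])
for n,p in dict(d2=[(528,162),(621,158),(624,198),(526,207)],d3=[(512,240),(602,233),(598,272),(509,280)]).items():
    P=np.array([on_z(c,q,.02)[:2] for q in p]); print(n,P.mean(0))
s=env.read_state(); print(tool([.5095,.265,.30]))
print(proj(calibration("scene"),[[.5095,.361,.02],[.5925,.3595,.02]]))
```

```text
d2 [0.5065 0.3585]
d3 [0.5907 0.354 ]
[ 0.1104  0.6299 -0.158 ]
[[250.8369 193.7942]
 [277.1608 187.1883]]
```

Emit:
jog_arm:
  targets:
    - [[0.01, 0.08, -0.08, 0.039], [0.02, 0.16, -0.15, 0.078], [0.04, 0.25, -0.16, 0.117], [0.06, 0.35, -0.16, 0.156], [0.08, 0.45, -0.16, 0.195], [0.1, 0.55, -0.16, 0.234], [0.11, 0.63, -0.16, 0.273], [0.11, 0.63, -0.16, 0.312], [0.11, 0.63, -0.16, 0.351], [0.11, 0.63, -0.16, 0.39], [0.11, 0.63, -0.16, 0.429], [0.11, 0.63, -0.16, 0.468]]

```text
t: 26.17
tcp_pos: [0.5107, 0.2628, 0.3002]
ee_rot: [[-0.1, 0.995, -0.001], [0.995, 0.1, -0.001], [-0.001, -0.001, -1.0]]
ft_force: [-0.5, -0.0, -0.1]
grip_width: 0.0648
gripper_force: 0.0
```

```bash
cat > seg.py <<'E'
from h import *
# tiles on the casting board, seen from above with the wrist camera: search by colour around the expected places
import sys
def seg(exp,pad=.03):
    s=env.read_state(); im=grab_frame("wrist"); c=calibration("wrist"); out=[]
    b=cv2.cvtColor(im,cv2.COLOR_RGB2LAB)[...,2]
    for (x,y) in exp:
        q=proj(c,[[x+i*(.025+pad/2),y+j*(.05+pad/2),.02] for i,j in((-1,-1),(1,-1),(1,1),(-1,1))]).astype(np.int32)
        k=np.zeros(b.shape,np.uint8); cv2.fillPoly(k,[q],1); k=k>0
        t,_=cv2.threshold(b[k],0,255,cv2.THRESH_OTSU)
        g=cv2.morphologyEx((k&(b>t)).astype(np.uint8),cv2.MORPH_OPEN,np.ones((5,5))); out.append(rect(c,g,.02))
    print("yaw",np.degrees(np.arctan2(*s["ee_rot"][1::-1,0])),s["tcp_pos"],s["t"],s["grip_width"]); return out
E
python3 - <<'E'
from seg import *
for r in seg([(.5095,.361),(.5925,.3595)]): print(r)
print(tool([.5095,.361,.1]))
E
```

```text
yaw 95.73356012803018 [0.5107 0.2628 0.3002] 26.1667 0.06480738889520385
(array([0.5093, 0.3617]), (99, 51), -87.96723055839539)
(array([0.5921, 0.3601]), (98, 49), -84.10399150848389)
[0.3267 0.0282 0.6671]
```

Emit:
jog_arm:
  targets:
    - [[0.1, 0.01, 0.05, 0.015], [0.22, 0.02, 0.13, 0.015], [0.32, 0.028, 0.22, 0.015], [0.325, 0.028, 0.34, 0.015], [0.325, 0.028, 0.46, 0.015], [0.325, 0.028, 0.58, 0.015], [0.325, 0.028, 0.667, 0.015], [0.325, 0.028, 0.667, 0.015], [0.325, 0.028, 0.667, 0.015]]

```text
t: 26.97
tcp_pos: [0.5074, 0.3604, 0.0989]
ee_rot: [[-0.061, 0.998, -0.004], [0.998, 0.061, -0.002], [-0.002, -0.004, -1.0]]
ft_force: [0.3, 0.7, 0.4]
grip_width: 0.065
gripper_force: 0.0
```

Run:
```python
from h import *
s=env.read_state(); print(s["tcp_pos"],tool([.5093,.3612,.008]))
```

```text
[0.5074 0.3604 0.0989] [0.0029 0.0078 0.3028]
```

Emit:
jog_arm:
  targets:
    - [[0, 0.004, 0.1, 0], [0, 0.004, 0.2, 0], [0, 0.004, 0.27, 0], [0, 0.004, 0.308, 0], [0, 0.004, 0.308, 0], [0, 0.004, 0.308, 0]]

```text
t: 27.47
tcp_pos: [0.5108, 0.3625, 0.0105]
ee_rot: [[-0.061, 0.998, 0.002], [0.998, 0.061, 0.001], [0.001, 0.002, -1.0]]
ft_force: [-0.6, 0.4, 1.2]
grip_width: 0.0649
gripper_force: 0.0
```

Emit:
jog_arm:
  targets:
    - [[0, 0, 0, 0], [0, 0, 0, 0], [0, 0, 0, 0], [0, 0, 0, 0], [0, 0, -0.08, 0], [0, 0, -0.2, 0], [0, 0, -0.33, 0], [0, 0, -0.46, -0.02], [-0.05, 0.02, -0.59, -0.058], [-0.15, 0.04, -0.7, -0.096], [-0.27, 0.06, -0.76, -0.134], [-0.4, 0.08, -0.8, -0.172]]
  hand: 1
  squeeze: 30

```text
t: 28.47
tcp_pos: [0.5413, 0.2462, 0.2527]
ee_rot: [[-0.571, 0.821, 0.007], [0.821, 0.571, 0.002], [-0.002, 0.007, -1.0]]
ft_force: [0.9, -0.3, -2.2]
grip_width: 0.0489
gripper_force: 32.0
```

Run:
```python
from h import *
s=env.read_state(); print(s["t"],s["tcp_pos"],s["ee_rot"][:,0]); print(tool([.546,-.0195,.24]), "yaw",np.degrees(np.arctan2(*s["ee_rot"][1::-1,0])))
```

```text
28.4667 [0.5413 0.2462 0.2527] [-0.5711  0.8209 -0.002 ]
[-0.736  -0.4931  0.0406] yaw 124.82416118382366
```

Emit:
jog_arm:
  targets:
    - [[-0.08, -0.05, 0, -0.038], [-0.16, -0.1, 0, -0.076], [-0.25, -0.16, 0, -0.114], [-0.34, -0.22, 0, -0.152], [-0.43, -0.28, 0, -0.19], [-0.52, -0.34, 0, -0.228], [-0.61, -0.4, 0, -0.266], [-0.69, -0.45, 0, -0.304], [-0.735, -0.49, 0, -0.312], [-0.735, -0.49, 0.1, -0.312], [-0.735, -0.49, 0.2, -0.312], [-0.735, -0.49, 0.2, -0.312]]

```text
t: 29.47
tcp_pos: [0.5391, -0.0186, 0.1814]
ee_rot: [[-1.0, -0.008, -0.011], [-0.008, 1.0, 0.002], [0.011, 0.002, -1.0]]
ft_force: [-1.7, 0.2, -4.1]
grip_width: 0.0486
gripper_force: 31.9
```

Run:
```python
from h import *
s=env.read_state(); print(s["t"],s["tcp_pos"],s["grip_width"]); print(tool([.549,-.0195,.118]), "yaw",np.degrees(np.arctan2(*s["ee_rot"][1::-1,0])))
```

```text
29.4667 [ 0.5391 -0.0186  0.1814] 0.04863893059972927
[-0.0351 -0.0036  0.2109] yaw -179.54751503952275
```

Emit:
jog_arm:
  targets:
    - [[-0.015, -0.003, 0.1, 0], [-0.015, -0.003, 0.2, 0], [-0.015, -0.003, 0.23, 0], [-0.015, -0.003, 0.23, 0], [-0.015, -0.003, 0.23, 0]]
  squeeze: 20

```text
t: 29.88
tcp_pos: [0.548, -0.0195, 0.12]
ee_rot: [[-1.0, -0.009, 0.001], [-0.009, 1.0, -0.0], [-0.001, -0.0, -1.0]]
ft_force: [-0.2, -0.6, -0.6]
grip_width: 0.0485
gripper_force: 32.0
```

Run:
```python
from h import *
s=env.read_state(); print(s["t"],s["tcp_pos"],s["grip_width"]); print(tool([.549,-.0195,.078]), "yaw",np.degrees(np.arctan2(*s["ee_rot"][1::-1,0])))
```

```text
29.8833 [ 0.548  -0.0195  0.12  ] 0.04853321733533215
[-0.0032 -0.0002  0.1399] yaw -179.46796236193103
```

Emit:
jog_arm:
  targets:
    - [[-0.003, 0, 0.02, 0], [-0.003, 0, 0.04, 0], [-0.003, 0, 0.055, 0], [-0.003, 0, 0.07, 0], [-0.003, 0, 0.085, 0], [-0.003, 0, 0.1, 0], [-0.003, 0, 0.115, 0], [-0.003, 0, 0.13, 0], [-0.003, 0, 0.14, 0], [0.004, 0, 0.15, 0], [0.01, 0, 0.158, 0], [0.01, 0, 0.158, 0]]

```text
t: 30.88
tcp_pos: [0.5487, -0.0203, 0.0783]
ee_rot: [[-1.0, -0.009, 0.008], [-0.009, 1.0, -0.002], [-0.008, -0.002, -1.0]]
ft_force: [-7.6, 0.4, 24.4]
grip_width: 0.049
gripper_force: 46.9
```

Emit:
jog_arm:
  targets:
    - [[0, 0, 0, 0], [0, 0, 0, 0], [0, 0, 0, 0], [0, 0, -0.08, 0], [0, 0, -0.2, 0], [0, 0.03, -0.33, 0], [0, 0.06, -0.46, 0], [0, 0.15, -0.59, 0], [0, 0.27, -0.65, 0], [0, 0.4, -0.68, 0], [0, 0.4, -0.68, 0], [0, 0.4, -0.68, 0]]
  hand: 0.24

```text
t: 31.88
tcp_pos: [0.5436, 0.1021, 0.2758]
ee_rot: [[-1.0, -0.013, 0.001], [-0.013, 1.0, -0.0], [-0.001, -0.0, -1.0]]
ft_force: [-1.2, -0.3, -1.2]
grip_width: 0.0647
gripper_force: 0.0
```

Run:
```python
from seg import *
im=grab_frame("wrist"); c=calibration("wrist"); cv2.imwrite("pics/w11.png",im[:,:,::-1]);np.savez("w11.npz",im=im,K=c["camera_matrix"],T=c["cam_to_world"])
s=env.read_state(); print(s["t"],s["tcp_pos"],s["grip_width"])
for r in cut_out("damp1_mid","wrist")[:6]: print(round(r["confidence"],2),np.round(r["uv"]),rect(c,r["region"],.02),rect(c,r["region"],.08))
# reference: predicted corners of a seated tile's front face at rack y=0,-85
import math
R=lambda y:np.array([.551-.0165*y,-.0195+y,0])
for y in (0,-.085): print(proj(c,[R(y)+[x,j*.025,z] for x,z in((-.0453,.0499),(.0254,.1206)) for j in (-1,1)]).round(0).tolist())
```

```text
31.9333 [0.5433 0.1009 0.2746] 0.06485505962768198
0.75 [103. 225.] (array([ 0.5653, -0.1428]), (141, 65), -28.06439208984375) (array([ 0.5519, -0.106 ]), (120, 55), -28.06442642211914)
[[174.0, 178.0], [222.0, 179.0], [151.0, 264.0], [207.0, 264.0]]
[[93.0, 179.0], [141.0, 179.0], [57.0, 264.0], [112.0, 265.0]]
```

Emit:
jog_arm:
  targets:
    - [[-0.01, 0.04, -0.08, 0.039], [-0.03, 0.09, -0.12, 0.078], [-0.05, 0.15, -0.12, 0.117], [-0.08, 0.22, -0.12, 0.156], [-0.11, 0.3, -0.12, 0.195], [-0.14, 0.38, -0.12, 0.234], [-0.17, 0.46, -0.12, 0.273], [-0.17, 0.545, -0.12, 0.312], [-0.17, 0.545, -0.12, 0.351], [-0.17, 0.545, -0.12, 0.39], [-0.17, 0.545, -0.12, 0.429], [-0.17, 0.545, -0.12, 0.468]]

```text
t: 32.98
tcp_pos: [0.5932, 0.2626, 0.309]
ee_rot: [[-0.101, 0.995, -0.003], [0.995, 0.101, -0.001], [-0.001, -0.003, -1.0]]
ft_force: [-0.0, -0.2, -0.7]
grip_width: 0.0649
gripper_force: 0.0
```

Run:
```python
from seg import *
for r in seg([(.5925,.3595)]): print(r)
print(tool([.5923,.3597,.1]))
```

```text
yaw 95.80221080128892 [0.5932 0.2626 0.309 ] 32.9833 0.0649182249666544
(array([0.5917, 0.3527]), (117, 81), -89.95012088492513)
[0.3236 0.0306 0.6967]
```

Run:
```python
from h import *
for n in ("wrist","scene","side"):
    im=grab_frame(n); c=calibration(n); cv2.imwrite(f"pics/x_{n}.png",im[:,:,::-1])
    for r in cut_out("damp3_mid",n)[:5]: print(n,round(r["confidence"],2),np.round(r["uv"]),rect(c,r["region"],.02))
    if n=="wrist":
        lab=cv2.cvtColor(im,cv2.COLOR_RGB2LAB)
        for x in np.arange(.38,.68,.02): print(round(x,2),[tuple(int(v) for v in lab[tuple(proj(c,[[x,y,.02]])[0].astype(int)[::-1])]) if (0<=proj(c,[[x,y,.02]])[0]).all() and (proj(c,[[x,y,.02]])[0]<[640,480]).all() else None for y in (.32,.36,.40,.44)])
```

```text
wrist 0.67 [320. 119.] (array([0.5917, 0.3601]), (101, 52), -84.39043521881104)
0.38 [(228, 126, 132), (225, 126, 130), (228, 126, 128), (201, 128, 134)]
0.4 [(228, 126, 130), (227, 127, 129), (225, 126, 129), (203, 126, 136)]
0.42 [(226, 125, 130), (229, 125, 129), (226, 126, 128), (206, 127, 134)]
0.44 [(227, 126, 129), (229, 126, 128), (227, 127, 127), (202, 127, 135)]
0.46 [(202, 126, 133), (228, 126, 129), (227, 126, 127), (200, 127, 136)]
0.48 [(203, 127, 133), (227, 126, 128), (228, 127, 127), (213, 126, 134)]
0.5 [(206, 127, 132), (229, 127, 128), (228, 127, 127), (206, 127, 134)]
0.52 [(228, 126, 128), (229, 127, 127), (230, 127, 127), (201, 128, 134)]
0.54 [(229, 127, 128), (229, 127, 126), (226, 127, 126), (194, 126, 135)]
0.56 [(229, 127, 127), (210, 127, 132), (230, 128, 126), (202, 129, 133)]
0.58 [(188, 127, 138), (171, 127, 137), (202, 127, 137), (198, 127, 135)]
0.6 [(170, 128, 137), (171, 127, 137), (201, 127, 137), (201, 127, 134)]
0.62 [(159, 127, 138), (215, 126, 133), (228, 127, 126), (202, 127, 134)]
0.64 [(172, 128, 134), (185, 128, 134), (211, 126, 135), (203, 128, 134)]
0.66 [(172, 128, 134), (204, 129, 134), (210, 126, 135), (211, 128, 134)]
0.68 [(203, 127, 135), (201, 127, 135), (209, 127, 134), (92, 129, 158)]
scene 0.89 [280. 189.] (array([0.5902, 0.3534]), (109, 58), -81.70495414733887)
scene 0.64 [365. 353.] (array([ 0.5138, -0.3001]), (105, 61), -2.0532150268554688)
side 0.96 [292. 352.] (array([0.5899, 0.3734]), (112, 50), -83.86304712295532)
```

Emit:
jog_arm:
  targets:
    - [[0.1, 0.01, 0.05, 0], [0.22, 0.02, 0.13, 0], [0.323, 0.028, 0.22, 0], [0.323, 0.028, 0.34, 0], [0.323, 0.028, 0.46, 0], [0.323, 0.028, 0.58, 0], [0.323, 0.028, 0.69, 0], [0.323, 0.028, 0.69, 0], [0.323, 0.028, 0.69, 0]]

```text
t: 34.08
tcp_pos: [0.5893, 0.3607, 0.1018]
ee_rot: [[-0.11, 0.994, -0.005], [0.994, 0.11, -0.002], [-0.002, -0.005, -1.0]]
ft_force: [-0.3, -0.1, 0.5]
grip_width: 0.0649
gripper_force: 0.0
```

Run:
```python
from h import *
s=env.read_state(); print(s["tcp_pos"],tool([.592,.3598,.008]))
```

```text
[0.5893 0.3607 0.1018] [-0.0033  0.01    0.3128]
```

Emit:
jog_arm:
  targets:
    - [[-0.006, 0.003, 0.1, 0], [-0.006, 0.003, 0.2, 0], [-0.006, 0.003, 0.27, 0], [-0.006, 0.003, 0.317, 0], [-0.006, 0.003, 0.317, 0], [-0.006, 0.003, 0.317, 0]]

```text
t: 34.58
tcp_pos: [0.5933, 0.3604, 0.0112]
ee_rot: [[-0.109, 0.994, 0.002], [0.994, 0.109, 0.001], [0.001, 0.002, -1.0]]
ft_force: [0.2, 1.0, -0.3]
grip_width: 0.0652
gripper_force: 0.0
```

Emit:
jog_arm:
  targets:
    - [[0, 0, 0, 0], [0, 0, 0, 0], [0, 0, 0, 0], [0, 0, 0, 0], [0, 0, -0.08, 0], [0, 0, -0.2, 0], [0, 0, -0.33, 0], [0, 0, -0.46, -0.02], [-0.05, 0, -0.59, -0.058], [-0.15, 0, -0.7, -0.096], [-0.27, 0, -0.76, -0.134], [-0.4, 0, -0.8, -0.172]]
  hand: 1
  squeeze: 30

```text
t: 35.58
tcp_pos: [0.6061, 0.2412, 0.2544]
ee_rot: [[-0.612, 0.791, 0.007], [0.791, 0.612, 0.002], [-0.003, 0.007, -1.0]]
ft_force: [0.6, -0.4, -0.6]
grip_width: 0.049
gripper_force: 31.6
```

Run:
```python
from h import *
s=env.read_state(); print(s["t"],s["tcp_pos"],s["ee_rot"][:,0]); print(tool([.546,.0655,.24]), "yaw",np.degrees(np.arctan2(*s["ee_rot"][1::-1,0])))
```

```text
35.5833 [0.6061 0.2412 0.2544] [-0.6116  0.7912 -0.0027]
[-0.3407 -0.517   0.0455] yaw 127.7048156857004
```

Emit:
jog_arm:
  targets:
    - [[-0.04, -0.06, 0, -0.038], [-0.08, -0.12, 0, -0.076], [-0.12, -0.19, 0, -0.114], [-0.17, -0.26, 0, -0.152], [-0.22, -0.33, 0, -0.19], [-0.27, -0.4, 0, -0.228], [-0.31, -0.47, 0, -0.266], [-0.341, -0.517, 0, -0.296], [-0.341, -0.517, 0.1, -0.296], [-0.341, -0.517, 0.2, -0.296], [-0.341, -0.517, 0.2, -0.296], [-0.341, -0.517, 0.2, -0.296]]

```text
t: 36.58
tcp_pos: [0.542, 0.0658, 0.1877]
ee_rot: [[-1.0, -0.009, -0.004], [-0.009, 1.0, 0.0], [0.004, 0.0, -1.0]]
ft_force: [0.8, -0.3, -0.1]
grip_width: 0.0487
gripper_force: 31.7
```

Run:
```python
from h import *
s=env.read_state(); print(s["t"],s["tcp_pos"],s["grip_width"]); print(tool([.5475,.0655,.118]), "yaw",np.degrees(np.arctan2(*s["ee_rot"][1::-1,0])))
```

```text
36.5833 [0.542  0.0658 0.1877] 0.048675224939010414
[-0.0192 -0.0011  0.2322] yaw -179.49679136052114
```

Emit:
jog_arm:
  targets:
    - [[-0.012, 0, 0.1, 0], [-0.012, 0, 0.2, 0], [-0.012, 0, 0.235, 0], [-0.012, 0, 0.235, 0], [-0.012, 0, 0.235, 0]]
  squeeze: 20

```text
t: 37.0
tcp_pos: [0.5478, 0.066, 0.1201]
ee_rot: [[-1.0, -0.009, 0.001], [-0.009, 1.0, 0.0], [-0.001, 0.0, -1.0]]
ft_force: [-0.5, -0.7, -0.8]
grip_width: 0.0488
gripper_force: 31.7
```

Run:
```python
from h import *
s=env.read_state(); print(s["t"],s["tcp_pos"],s["grip_width"]); print(tool([.5475,.0655,.078]), "yaw",np.degrees(np.arctan2(*s["ee_rot"][1::-1,0])))
```

```text
37.0 [0.5478 0.066  0.1201] 0.048760107534905936
[ 0.0011 -0.0017  0.1402] yaw -179.47437250808593
```

Emit:
jog_arm:
  targets:
    - [[0, 0, 0.02, 0], [0, 0, 0.04, 0], [0, 0, 0.055, 0], [0, 0, 0.07, 0], [0, 0, 0.085, 0], [0, 0, 0.1, 0], [0, 0, 0.115, 0], [0, 0, 0.13, 0], [0, 0, 0.138, 0], [0.006, 0, 0.146, 0], [0.01, 0, 0.15, 0], [0.01, 0, 0.15, 0]]

```text
t: 38.0
tcp_pos: [0.5477, 0.0658, 0.0796]
ee_rot: [[-1.0, -0.009, 0.008], [-0.009, 1.0, -0.0], [-0.008, -0.0, -1.0]]
ft_force: [-6.6, 0.5, 19.6]
grip_width: 0.0486
gripper_force: 49.5
```

Emit:
jog_arm:
  targets:
    - [[0, 0, 0, 0], [0, 0, 0, 0], [0, 0, 0, 0], [0, 0, -0.08, 0], [0, 0, -0.2, 0], [0, 0.03, -0.33, 0], [0, 0.06, -0.46, 0], [0, 0.06, -0.59, 0], [0, 0.06, -0.65, 0], [0, 0.06, -0.68, 0], [0, 0.06, -0.68, 0], [0, 0.06, -0.68, 0]]
  hand: 0.24

```text
t: 39.0
tcp_pos: [0.5433, 0.0837, 0.2758]
ee_rot: [[-1.0, -0.009, -0.002], [-0.009, 1.0, -0.0], [0.002, -0.0, -1.0]]
ft_force: [0.5, 0.8, -1.1]
grip_width: 0.0648
gripper_force: 0.0
```

Run:
```python
from h import *
im=grab_frame("wrist"); c=calibration("wrist"); s=env.read_state(); print(s["t"],s["tcp_pos"],s["grip_width"])
cv2.imwrite("pics/w12r.png",im[:,:,::-1]); o=im[:,:,::-1].copy()
R=lambda y:np.array([.551-.0165*y,-.0195+y,0])
for y in (0,-.085,.085):
    p=proj(c,[R(y)+[x,j*.025,z] for x,z,j in((-.0453,.0499,-1),(-.0453,.0499,1),(.0254,.1206,1),(.0254,.1206,-1))])
    for q in p: cv2.circle(o,tuple(int(v) for v in q.round()),2,(0,0,255),-1)
sc=grab_frame("scene")[:,:,::-1]
a=o[130:320,:600]; b=cv2.resize(sc[180:410,240:445],(400,390)); 
a=cv2.resize(a,(800,253)); pad=np.zeros((347,800,3),np.uint8); b=cv2.resize(sc[180:410,180:445],(400,347)); si=cv2.resize(grab_frame("side")[190:390,250:480,::-1],(400,347)); pad[:,:400]=b;pad[:,400:]=si
cv2.imwrite("pics/w12.png",np.vstack([a,pad]))
```

```text
39.05 [0.5428 0.0837 0.2747] 0.06506728186586062
```

View pics/w12.png

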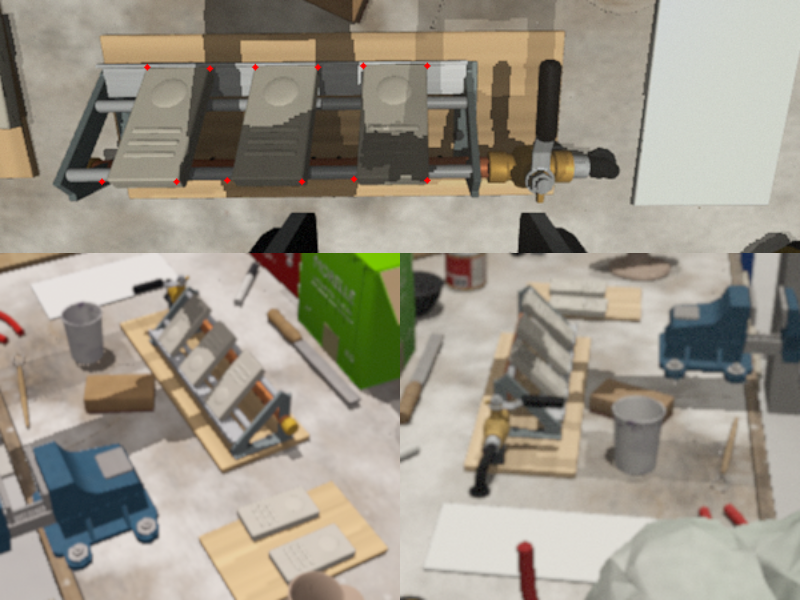

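Emit:
jog_arm:
  targets:
    - [[0.05, 0.09, 0, 0], [0.115, 0.185, 0, 0], [0.115, 0.185, 0.1, 0], [0.115, 0.185, 0.2, 0], [0.115, 0.185, 0.3, 0], [0.115, 0.185, 0.35, 0], [0.115, 0.185, 0.35, 0], [0.115, 0.185, 0.35, 0]]
  hand: 1

```text
t: 39.82
tcp_pos: [0.5075, 0.1387, 0.1703]
ee_rot: [[-1.0, -0.009, -0.005], [-0.009, 1.0, -0.001], [0.005, -0.001, -1.0]]
ft_force: [0.8, 0.4, 0.7]
grip_width: 0.0
gripper_force: 0.0
```

Run:
```python
from h import *
s=env.read_state(); print(s["t"],s["tcp_pos"],s["grip_width"],tool([.509,.141,.088]))
```

```text
39.8167 [0.5075 0.1387 0.1703] 1.7273910489660106e-05 [-0.0064  0.0076  0.2742]
```

Emit:
jog_arm:
  targets:
    - [[0, 0.005, 0.1, 0], [0, 0.005, 0.2, 0], [0, 0.005, 0.27, 0], [0, 0.005, 0.28, 0], [0, 0.005, 0.28, 0], [0, 0.005, 0.28, 0]]

```text
t: 40.32
tcp_pos: [0.5104, 0.1406, 0.0908]
ee_rot: [[-1.0, -0.009, 0.003], [-0.009, 1.0, 0.0], [-0.003, 0.0, -1.0]]
ft_force: [-0.7, 0.4, 0.4]
grip_width: -0.0003
gripper_force: 0.0
```

Emit:
jog_arm:
  targets:
    - [[-0.002, 0.05, 0.008, 0], [-0.004, 0.093, 0.008, 0], [-0.007, 0.125, 0.008, 0], [-0.009, 0.158, 0.008, 0], [-0.019, 0.188, 0.008, 0], [-0.029, 0.218, 0.008, 0], [-0.046, 0.246, 0.008, 0], [-0.064, 0.271, 0.008, 0], [-0.088, 0.294, 0.008, 0], [-0.112, 0.315, 0.008, 0], [-0.14, 0.325, 0.008, 0], [-0.17, 0.335, 0.008, 0]]

```text
t: 41.32
tcp_pos: [0.5586, 0.2428, 0.0854]
ee_rot: [[-1.0, -0.009, -0.003], [-0.009, 1.0, 0.002], [0.003, 0.002, -1.0]]
ft_force: [-4.3, 0.4, -0.8]
grip_width: -0.0
gripper_force: 2.0
```

Emit:
jog_arm:
  targets:
    - [[-0.01, 0.005, 0, 0], [-0.02, 0.008, 0, 0], [-0.02, 0.008, 0, 0], [-0.02, 0.008, 0, 0]]

```text
t: 41.65
tcp_pos: [0.5654, 0.244, 0.0862]
ee_rot: [[-1.0, -0.009, 0.001], [-0.009, 1.0, 0.001], [-0.001, 0.001, -1.0]]
ft_force: [-0.9, 0.3, -1.8]
grip_width: -0.0001
gripper_force: 0.6
```

Emit:
jog_arm:
  targets:
    - [[-0.01, 0, 0, 0], [-0.02, 0, 0, 0], [-0.02, 0, 0, 0], [-0.02, 0, 0, 0]]

```text
t: 41.98
tcp_pos: [0.569, 0.2443, 0.0862]
ee_rot: [[-1.0, -0.009, -0.005], [-0.009, 1.0, 0.0], [0.005, 0.001, -1.0]]
ft_force: [-10.2, 2.1, 3.4]
grip_width: -0.0001
gripper_force: 5.0
```

Emit:
jog_arm:
  targets:
    - [[-0.01, 0, 0, 0], [-0.015, 0, 0, 0], [-0.015, 0, 0, 0], [-0.015, 0, 0, 0]]

```text
t: 42.32
tcp_pos: [0.5692, 0.2444, 0.086]
ee_rot: [[-1.0, -0.009, -0.016], [-0.009, 1.0, -0.001], [0.016, -0.001, -1.0]]
ft_force: [-25.2, -0.9, 14.0]
grip_width: 0.0
gripper_force: 12.7
```

Emit:
jog_arm:
  targets:
    - [[0.06, 0, 0, 0], [0.08, 0, 0, 0], [0.08, 0, -0.1, 0], [0.08, 0, -0.22, 0], [0.08, 0, -0.34, 0], [0, -0.1, -0.46, 0], [-0.1, -0.2, -0.58, 0], [-0.2, -0.3, -0.7, 0], [-0.2, -0.4, -0.7, 0], [-0.2, -0.4, -0.7, 0], [-0.2, -0.4, -0.7, 0]]

```text
t: 43.23
tcp_pos: [0.6401, 0.1207, 0.3008]
ee_rot: [[-1.0, -0.004, 0.009], [-0.004, 1.0, -0.001], [-0.009, -0.001, -1.0]]
ft_force: [0.2, -0.7, -0.6]
grip_width: 0.0
gripper_force: 0.0
```

Run:
```python
from h import *
im=grab_frame("wrist"); c=calibration("wrist"); s=env.read_state(); print(s["t"],s["tcp_pos"])
for r in cut_out("handle_grip","wrist")[:2]: print(round(r["confidence"],2),r["uv"],rect(c,r["region"],.1))
# unchanged tiles: compare with the picture before opening by reprojected outline edges
for r in cut_out("damp1_mid","wrist")[:5]: print(round(r["confidence"],2),np.round(r["uv"]),rect(c,r["region"],.085))
for q in ("mixing_cup","sanding_block","marker"):
    g=cut_out(q,"wrist")[:1]; print(q,[(round(r["confidence"],2),rect(c,r["region"],.03)) for r in g])
```

```text
43.2833 [0.6386 0.1226 0.2988]
0.97 [412.8, 162.6] (array([0.5841, 0.2183]), (101, 19), -89.67478013038635)
0.71 [ 85. 123.] (array([ 0.5512, -0.0992]), (108, 53), -34.972469329833984)
0.65 [227. 141.] (array([0.5567, 0.0416]), (466, 124), -88.898024559021)
mixing_cup [(0.59, (array([0.4287, 0.1616]), (42, 11), -89.65359619259834))]
sanding_block [(0.67, (array([0.4374, 0.0219]), (68, 59), 66.09736633300781))]
marker [(0.97, (array([0.733 , 0.2217]), (133, 18), 47.5373649597168))]
```

```bash
python3 -c "
from rig import env
print(env.sign_off())"
```

```text
the job is handed in; nothing more can be done
None
```

I shut the valve, laid both dry tiles flat on the plywood board, leaned all three damp tiles on the rack, and reopened the valve to its stop. The job is handed in at about 43 s; the hand-in returned no verdict.

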